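Set up the folding pour stand and put the tray blank on it

TASK

Get the pour stand ready for a resin tray: first swing both folding prop legs out until they hit their stops, then lock every T-foot rest that stands loose on the table into the rail's slot, at least 50 mm apart from each other, by dropping it in and giving it a quarter turn so that its wing is square to the rail. Finally lay the wooden tray centred and level on the rests and leg posts, its long side along the rail, and let go; leave the cups, bottles and other things on the table alone.

Things in the scene. Friction and masses are not known exactly. Their poses are not given: they have to be found in the camera images.
- stand: pour stand, fixed: aluminium T-slot rail 48 mm wide (x), 226 long (y), top 36 mm above the table. Origin on the table under the rail's centre; z up. An open slot 18 wide, 220 long runs along the middle of its top (x = 0, along y); lips 5 mm thick, below them a hollow 38 wide, 11 deep. Two folding prop legs hang on its +x side.
- stand_mid (a point): the middle of the opened stand, where the tray's centre belongs: 58 mm to the stand's +x of the rail's centre line and half-way along it, 70 mm above the table (the height of the tops of posts and locked rests). Its axes are the stand's.
- leg_left (a joint): folding prop leg at the left (+y) end of the rail: a bar, 80 mm from upright hinge pin to the round post at its free end. 0 rad: folded along the rail, post near the rail's middle; it swings level, anticlockwise from above, to the stand's +x, to its stop at 1.571 rad, square to the rail. About 2 N at the post moves it; it stays where it is left.
- leg_right (a joint): folding prop leg at the right (-y) end of the rail: a bar, 80 mm from upright hinge pin to the round post at its free end. 0 rad: folded along the rail, post near the rail's middle; it swings level, clockwise from above, to the stand's +x, to its stop at 1.571 rad, square to the rail. About 2 N at the post moves it; it stays where it is left.
- leg_left_post (a point): top centre of the left leg's round post: 16 mm thick, with a black rubber cap 20 mm wide on its top 6 mm; it stands from the table to 70 mm, so its upper 34 mm rise above the rail's top.
- leg_left_hinge (a point): on the axis of the left leg's hinge, at the height of the post's top: 38 mm to the stand's +x of the rail's centre line and y = +90 mm. At 0 rad the post lies 80 mm to the stand's -y of it, at 1.571 rad 80 mm to its +x.
- leg_right_post (a point): top centre of the right leg's round post: 16 mm thick, with a black rubber cap 20 mm wide on its top 6 mm; it stands from the table to 70 mm, so its upper 34 mm rise above the rail's top.
- leg_right_hinge (a point): on the axis of the right leg's hinge, at the height of the post's top: 38 mm to the stand's +x of the rail's centre line and y = -90 mm. At 0 rad the post lies 80 mm to the stand's +y of it, at 1.571 rad 80 mm to its +x.
- rest1_mid (a point): loose T-foot rest (may be absent: None), 47 mm high, 70 g, standing on its foot; the point is its centre, 23.5 mm up. From below: foot bar 28 mm (its x) by 13 (y), 6 high; round neck 12 thick, 7 high; collar 28 wide, 4 high; flat black wing to hold, 26 (x) by 12 (y), 30 high, from 6.5 below the point to 23.5 above it. Wing and foot are parallel.
- rest2_mid (a point): loose T-foot rest (may be absent: None), 47 mm high, 70 g, standing on its foot; the point is its centre, 23.5 mm up. From below: foot bar 28 mm (its x) by 13 (y), 6 high; round neck 12 thick, 7 high; collar 28 wide, 4 high; flat black wing to hold, 26 (x) by 12 (y), 30 high, from 6.5 below the point to 23.5 above it. Wing and foot are parallel.
- rest3_mid (a point): loose T-foot rest (may be absent: None), 47 mm high, 70 g, standing on its foot; the point is its centre, 23.5 mm up. From below: foot bar 28 mm (its x) by 13 (y), 6 high; round neck 12 thick, 7 high; collar 28 wide, 4 high; flat black wing to hold, 26 (x) by 12 (y), 30 high, from 6.5 below the point to 23.5 above it. Wing and foot are parallel.
- rest4_mid (a point): loose T-foot rest (may be absent: None), 47 mm high, 70 g, standing on its foot; the point is its centre, 23.5 mm up. From below: foot bar 28 mm (its x) by 13 (y), 6 high; round neck 12 thick, 7 high; collar 28 wide, 4 high; flat black wing to hold, 26 (x) by 12 (y), 30 high, from 6.5 below the point to 23.5 above it. Wing and foot are parallel.
- slot_mid (a point): middle of the slot at the rail's top. A rest with wing and foot along the slot drops through until its collar sits on the rail, its centre then 10.5 mm above this point and its top at 70 mm; turned a quarter either way, wing square to the rail, its foot is caught under both lips.
- tray: the wooden tray blank, 150 mm (x) by 220 mm (y), floor 12 mm thick, rim 22 mm high, 0.3 to 0.5 kg; origin under its centre. Each long side is alike, so it may go either way round.
- tray_grip (a point): the middle of the tray's bar handle: bar along the tray's y, 180 mm long, 14 mm thick (x), 16 mm high, centred 78 mm above the tray's underside, over its centre of mass, on two posts 83 mm either side; axes as the tray's.
- cup_a: a clear plastic mixing cup, 72 mm wide, 85 high; not part of the job, leave it where it is. Origin under its centre.
- cup_b: a grey plastic mixing cup, 72 mm wide, 85 high; not part of the job, leave it where it is. Origin under its centre.
- jar: a white screw-top jar, 52 mm wide, 58 high; not part of the job, leave it where it is. Origin under its centre.
- pigment_a: a green pigment bottle, 30 mm wide, 65 high; not part of the job, leave it where it is. Origin under its centre.
- pigment_b: an amber pigment bottle, 30 mm wide, 65 high; not part of the job, leave it where it is. Origin under its centre.
- tin: a plain metal tin, 60 mm wide, 50 high; not part of the job, leave it where it is. Origin under its centre.
- spatula: a spatula, 190 mm long, lying flat; not part of the job, leave it where it is. Origin under its centre.
Things that resemble listed ones, but are neither listed nor needed, are in the scene too. Leave any yellow look-alike of the stand alone. Leave any red look-alike of the part that bears rest1_mid alone.

How it is judged:
By the outcome, as a careful person would: the job done as asked, in the order asked, and still so for the second after the job is handed in, with the robot touching nothing.
Of rest1, rest2, rest3, rest4 only 3 to 4 are there at a start; the rules pass over those that are not, and their reading is None.
At some moment in a run one of tray may be knocked a few centimetres aside while the robot is not near it.
It also fails if it takes over 192 s, if anything falls off the work surface, if the arm or the gripper's body presses on something with over 40 N, if the wrist force passes 120 N, or if a joint passes its speed limit or range.

ROBOT

A 7-joint arm with a two-finger parallel gripper is mounted at the origin on the work surface. World frame = base frame: x ahead of the robot, y to its left, z up, the work surface at z = 0. Lengths are in m, angles in rad, forces in N, time in s.
With the tool pointing down it reaches from about 0.425 to 0.925 m from the base axis. Payload 6.8 kg.
Tool frame: the origin (TCP) lies on the centre line of the jaws, within the pads' length; the fingertips stand 25 mm ahead of it and the grasp point (between the pads) lies 6 mm ahead of it; z points along the fingers, y is the line along which they close (so a half turn about z gives the same grasp; the last joint's range is limited). The gripper opens to 88 mm and grips with 3 to 60 N. Pads are 20 mm wide; open, the fingers measure 115 mm over their backs; the gripper's body (75 mm by 178 mm) begins 61 mm behind the grasp point.
Start: joints at [-1.317, 0.477, 0.022, 1.555, -0.011, 1.109, -0.083], TCP at [0.239, 0.631, 0.248] pointing down, gripper open.
Joint ranges: [-2.96, 2.96], [-0.34, 2.1], [-1.41, 1.46], [0.24, 2.44], [-1.37, 4.51], [0.17, 1.92], [-2.96, 2.96]. Speed limits (rad/s): [2.39, 2.39, 3.14, 3.14, 3.14, 3.14, 3.14].

INTERFACE

Orientations are given as a 3x3 rotation matrix whose columns are the frame's x, y, z axes.
In Python, from rig import sensors, snapshot, order, spotter gives the robot as it stands.
- The arm moves only by the tool move_arm, never from a script. Its argument "rows" is a list of rows, each a list of 6 numbers: the shift along the tool's x, y, z in cm, then the turn, a rotation vector about the tool's x, y, z in rad. In form: [[tx, ty, tz, wx, wy, wz], ...]. A call has 1 to 10 rows; each row shifts and turns the commanded pose from where the row before left it, along the tool's axes as they then stand; what a row does not reach is not made up. A row lasts 1/10 s, in which the tool goes at most 50 mm and 8.59 degrees, less where a joint would pass 70% of its speed; a pose out of reach is approached as far as the arm can. A call with a gripper value outside its range is refused whole. "jaw" is the finger opening in cm, from 0 to 8.78, set as the call begins (left out, the last holds). The fingers move at their own pace and stop on an object; "newtons" is the grip in N (left out, the last holds). Time passes only in rows, so rows that do not move let the fingers close. It gives the time, the measured TCP pose, the force, the opening and the grip force at its end, in the units of the state.
- sensors.get_obs(): the state, without advancing time (a new reading comes with each control period).
- snapshot(name): name is "scene" or "top" or "wrist"; returns a dict with "frame" (400x640x3 uint8, red, green, blue), "z_map" (400x640 float32, m along the optical axis (not along the pixel's ray), 0 where there is no reading), "camera_matrix" (3x3 intrinsics, pixels), "camera_from_world" (4x4, takes a point from world to camera coordinates). Camera axes: x right, y down, z forward; pixel columns grow to the right and rows downward; lengths in m; the calibration is good to about 2 mm. A picture is of the moment at which its call begins.
- order.hand_in(): hands the job in; it is judged then, once.
Trained networks look in the newest picture that a camera, given by its name, has taken for a name from the list of things; names that differ only in an ending like _2 or _b are one class to them, and where a whole thing is asked for, a point or a joint stands for the part that bears it (a point fixed in the world has none). Each returns a list of dicts, best first, with "score" (0 to 1); they miss things now and then, are a little off and sometimes report something else, mostly with a low value. They report only what shows in the picture. A call takes as long as a camera call. They do not tell look-alikes from the thing itself.
- spotter.find_in(camera, name): "rect" ([left, top, right, bottom] in pixels, round what is visible of it).
- spotter.spot_point(camera, name): "xy" ([column, row] in pixels: a listed point, or the origin of a listed thing).
The state is a dict: "t": time; "joints": joint angles; "qd": joint speeds; "joint_efforts": joint torques, N m; "tool_pos": TCP position; "tcp_rot": TCP orientation; "ft_force": force on the tool from outside, world axes, zero at the start; "moment": the same for the moment, N m; "grip_width": finger opening in m; "grasp_force": force on a finger pad.
Only numpy, scipy, OpenCV 4.12 (cv2) and the standard library are available. Lean on these libraries where they do the work, as an engineer would, in place of code of your own. Each camera call takes 0.05 s, during which the arm holds its last target. There are 200 camera calls.

## Working session

There is one attempt and no reset: what is moved stays moved. The work goes in short steps, Python scripts to look and compute and a tool call to move; the robot and the scene stay as the last step left them, time stands still between calls to the robot, and variables do not carry over. Pictures are saved under pics/ and viewed, at most 14 in all, crops included, and the job is handed in when it is done.

Besides the shell and the picture viewer there is one more tool, called after "Emit:" in YAML: its name, and indented under it one key for each argument. move_arm: Moves the arm, as the interface text tells. Its arguments: {"type":"object","properties":{"rows":{"type":"array"},"jaw":{"type":"number"},"newtons":{"type":"number"}},"required":["rows"]}

```bash
ls; mkdir -p pics; cat > h.py <<'E'
import numpy as np, cv2
from rig import sensors, snapshot, order, spotter
def save(s,n,crop=None,scale=1):
    im=s["frame"][:,:,::-1]
    if crop: im=im[crop[1]:crop[3],crop[0]:crop[2]]
    if scale!=1: im=cv2.resize(im,None,fx=scale,fy=scale,interpolation=cv2.INTER_CUBIC)
    cv2.imwrite("pics/"+n,im)
def cloud(s):
    K=s["camera_matrix"];T=np.linalg.inv(s["camera_from_world"]);z=s["z_map"]
    v,u=np.mgrid[:z.shape[0],:z.shape[1]]
    P=np.stack([(u-K[0,2])/K[0,0]*z,(v-K[1,2])/K[1,1]*z,z],-1)
    W=P@T[:3,:3].T+T[:3,3]; W[z<=0]=np.nan
    return W
def atz(s,xy,z):
    "pixel ray met with plane z"
    K=s["camera_matrix"];T=np.linalg.inv(s["camera_from_world"])
    d=T[:3,:3]@np.array([(xy[0]-K[0,2])/K[0,0],(xy[1]-K[1,2])/K[1,1],1]);o=T[:3,3]
    return o+d*(z-o[2])/d[2]
def proj(s,p):
    K=s["camera_matrix"];c=s["camera_from_world"]@np.append(p,1);q=K@c[:3];return q[:2]/q[2]
E
python3 - <<'E'
from h import *
for c in("top","scene"):
    s=snapshot(c);save(s,c+"0.png")
    T=np.linalg.inv(s["camera_from_world"]);print(c,T[:3,3].round(3),T[:3,2].round(2),T[:3,0].round(2))
    for n,z in(("stand",0),("stand_mid",.07),("slot_mid",.036),("leg_left_post",.07),("leg_right_post",.07),("leg_left_hinge",.07),("leg_right_hinge",.07),("rest1_mid",.0235),("tray",0),("tray_grip",.078),("cup_a",0),("jar",0),("pigment_a",0),("tin",0)):
        print(n,[(round(d["score"],2),np.round(d["xy"]).tolist(),atz(s,d["xy"],z)[:2].round(3).tolist()) for d in spotter.spot_point(c,n)])
o=sensors.get_obs();print(o["t"],o["tool_pos"],o["tcp_rot"])
E
```

```text
pics
top [0.417 0.021 1.129] [ 0.05 -0.   -1.  ] [ 0.02 -1.    0.  ]
stand [(0.93, [440.0, 308.0], [0.165, -0.299]), (0.73, [327.0, 188.0], [0.474, 0.002]), (0.54, [294.0, 92.0], [0.729, 0.096]), (0.53, [289.0, 168.0], [0.526, 0.105])]
stand_mid [(0.74, [330.0, 164.0], [0.529, -0.002]), (0.7, [459.0, 296.0], [0.21, -0.326]), (0.6, [328.0, 185.0], [0.477, 0.0])]
slot_mid [(0.76, [446.0, 312.0], [0.164, -0.304]), (0.62, [328.0, 185.0], [0.479, 0.001])]
leg_left_post [(0.69, [323.0, 172.0], [0.51, 0.013]), (0.63, [450.0, 302.0], [0.194, -0.305])]
leg_right_post [(0.55, [331.0, 169.0], [0.517, -0.005])]
leg_left_hinge [(0.79, [289.0, 168.0], [0.518, 0.099]), (0.59, [418.0, 290.0], [0.224, -0.225]), (0.48, [456.0, 123.0], [0.639, -0.316])]
leg_right_hinge [(0.55, [365.0, 178.0], [0.496, -0.092]), (0.55, [490.0, 316.0], [0.163, -0.402])]
rest1_mid [(0.51, [403.0, 191.0], [0.467, -0.195]), (0.4, [431.0, 202.0], [0.443, -0.267]), (0.19, [194.0, 149.0], [0.567, 0.352])]
tray [(0.85, [204.0, 152.0], [0.563, 0.331]), (0.41, [365.0, 179.0], [0.5, -0.098])]
tray_grip [(0.86, [192.0, 150.0], [0.55
[... 1323 characters left out ...]
0], [0.472, -0.205])]
tray [(0.72, [396.0, 302.0], [0.735, -0.072]), (0.26, [334.0, 217.0], [0.481, 0.039])]
tray_grip [(0.74, [423.0, 145.0], [0.546, 0.333])]
cup_a [(0.94, [433.0, 254.0], [0.728, 0.09]), (0.86, [397.0, 299.0], [0.732, -0.066]), (0.5, [321.0, 225.0], [0.473, -0.0])]
jar [(0.79, [352.0, 320.0], [0.688, -0.166])]
pigment_a [(0.85, [231.0, 245.0], [0.352, -0.182]), (0.71, [330.0, 161.0], [0.341, 0.204]), (0.33, [322.0, 224.0], [0.473, 0.005])]
tin [(0.78, [199.0, 276.0], [0.363, -0.29])]
1.5 [0.23892094 0.63131598 0.24766017] [[-9.35253520e-01  3.53978605e-01 -4.08533093e-06]
 [ 3.53978605e-01  9.35253520e-01  1.63621904e-05]
 [ 9.61268549e-06  1.38566765e-05 -1.00000000e+00]]
```

View pics/top0.png

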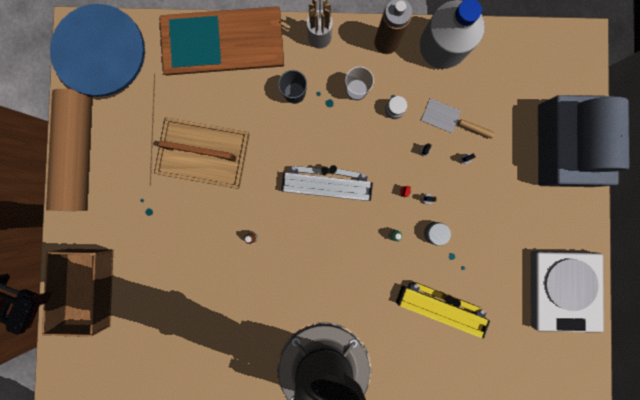

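View pics/scene0.png

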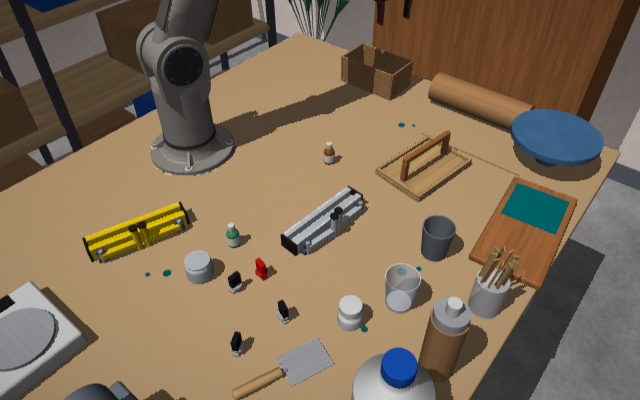

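```bash
cat >> h.py <<'E'
def rectfit(W,c,r,z0,z1):
    m=(np.hypot(W[...,0]-c[0],W[...,1]-c[1])<r)&(W[...,2]>z0)&(W[...,2]<z1)
    P=W[m][:,:2].astype(np.float32)
    if len(P)<4: return len(P)
    (cx,cy),(w,h),a=cv2.minAreaRect(P*1000)
    if w<h: w,h,a=h,w,a+90
    return len(P),round(cx),round(cy),"LxW",round(w),round(h),"longaxis deg",round((a+90)%180-90,1), W[m][:,2].max().round(3)
E
python3 - <<'E'
from h import *
S={c:snapshot(c) for c in("top","scene")};C={c:cloud(S[c]) for c in S}
p=atz(S["top"],(327,186),.036)
t=S["top"]
for c in S:
    print(c,"rail",rectfit(C[c],p,.14,.031,.041))
    print("caps",rectfit(C[c],p+[.04,0,0],.05,.060,.075))
    for u in((427,149),(468,158),(429,198),(406,191)):
        q=atz(t,u,.04); print(u,q[:2].round(3),rectfit(C[c],q,.035,.02,.06))
    q=atz(t,(197,150),.08);print("bar",rectfit(C[c],q,.12,.075,.1));print("tray",rectfit(C[c],q,.17,.008,.03))
s=S["scene"];save(s,"sc1.png",(220,180,380,360),4)
save(t,"tp1.png",(270,130,480,210),3.8)
E
```

```text
top rail (1221, 487, 3, 'LxW', 232, 70, 'longaxis deg', 85.0, np.float64(0.041))
caps (98, 517, 1, 'LxW', 39, 19, 'longaxis deg', -78.3, np.float64(0.075))
(427, 149) [ 0.577 -0.252] (74, 578, -252, 'LxW', 26, 22, 'longaxis deg', -43.8, np.float64(0.05))
(468, 158) [ 0.556 -0.357] (71, 556, -361, 'LxW', 29, 17, 'longaxis deg', -62.7, np.float64(0.051))
(429, 198) [ 0.451 -0.258] (61, 453, -260, 'LxW', 25, 17, 'longaxis deg', 83.6, np.float64(0.051))
(406, 191) [ 0.468 -0.199] (69, 469, -198, 'LxW', 25, 17, 'longaxis deg', -10.9, np.float64(0.051))
bar (432, 558, 332, 'LxW', 179, 14, 'longaxis deg', 81.0, np.float64(0.092))
tray (4377, 582, 348, 'LxW', 260, 191, 'longaxis deg', 81.1, np.float64(0.03))
scene rail (1230, 488, 4, 'LxW', 237, 79, 'longaxis deg', 85.1, np.float64(0.041))
caps (122, 517, -1, 'LxW', 43, 19, 'longaxis deg', -79.9, np.float64(0.074))
(427, 149) [ 0.577 -0.252] (142, 579, -251, 'LxW', 27, 22, 'longaxis deg', -48.3, np.float64(0.052))
(468, 158) [ 0.556 -0.357] (171, 561, -359, 'LxW', 28, 19, 'longaxis deg', -68.0, np.float64(0.051))
(429, 198) [ 0.451 -0.258] (162, 452, -262, 'LxW', 27, 16, 'longaxis deg', 88.8, np.float64(0.051))
(406, 191) [ 0.468 -0.199] (132, 470, -202, 'LxW', 27, 22, 'longaxis deg', -44.9, np.float64(0.052))
bar (370, 558, 331, 'LxW', 182, 17, 'longaxis deg', 81.4, np.float64(0.093))
tray (2922, 569, 330, 'LxW', 294, 187, 'longaxis deg', 77.5, np.float64(0.03))
```

View pics/tp1.png

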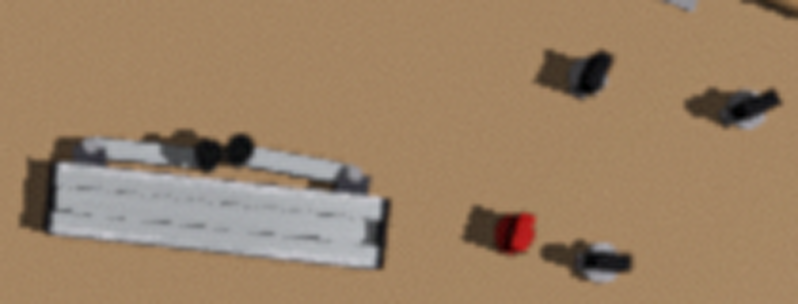

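```bash
cat >> h.py <<'E'
def plan(p,yaw=None,verbose=True):
    "yaw: world angle (deg) of tool y. prints wz to turn first, then shift cm along the turned tool axes"
    o=sensors.get_obs();R=np.array(o["tcp_rot"]);q=np.array(o["tool_pos"])
    now=np.degrees(np.arctan2(R[1,1],R[0,1])); w=0
    if yaw is not None:
        w=(yaw-now+90)%180-90
    y=np.radians(now+w);Y=np.array([np.cos(y),np.sin(y),0]);X=np.array([-Y[1],Y[0],0])  # tool z down: x = y x z
    X=np.cross(Y,[0,0,-1])
    d=(np.array(p)-q)*100
    print("t",round(o["t"],2),"yaw now",now.round(1),"turn wz",np.round(-np.radians(w),3),"shift cm",np.round([d@X,d@Y,-d[2]],2), "F",np.round(o["ft_force"],1),"w",round(o["grip_width"],4))
E
python3 -c "
from h import *
plan([.47,0,.3],85)"
```

```text
t 1.6 yaw now 69.3 turn wz -0.275 shift cm [-28.52 -60.88  -5.23] F [ 1.2 -0.1  0.6] w 0.0877
```

Emit:
move_arm:
  rows:
    - [0,0,0,0,0,-0.1375]
    - [0,0,0,0,0,-0.1375]
    - [-2.2,-4.4,-0.4,0,0,0]
    - [-2.2,-4.4,-0.4,0,0,0]
    - [-2.2,-4.4,-0.4,0,0,0]
    - [-2.2,-4.4,-0.4,0,0,0]
    - [-2.2,-4.4,-0.4,0,0,0]
    - [-2.2,-4.4,-0.4,0,0,0]
    - [-2.2,-4.4,-0.4,0,0,0]
    - [-2.2,-4.4,-0.4,0,0,0]

```text
t: 2.6
tool_pos: [0.3842, 0.2634, 0.2802]
tcp_rot: [[-0.996, 0.087, 0.001], [0.087, 0.996, 0.001], [-0.001, 0.001, -1.0]]
ft_force: [0.7, 1.4, 0.2]
grip_width: 0.0881
grasp_force: 0.0
```

Emit:
move_arm:
  rows:
    - [-2.2,-4.4,-0.4,0,0,0]
    - [-2.2,-4.4,-0.4,0,0,0]
    - [-2.2,-4.4,-0.4,0,0,0]
    - [-2.2,-4.4,-0.4,0,0,0]
    - [-2.2,-4.4,-0.4,0,0,0]
    - [0,0,0,0,0,0]
    - [0,0,0,0,0,0]
  jaw: 0

```text
t: 3.3
tool_pos: [0.4744, 0.0359, 0.2998]
tcp_rot: [[-0.996, 0.09, 0.0], [0.09, 0.996, 0.0], [-0.0, 0.0, -1.0]]
ft_force: [-0.1, 0.4, -0.1]
grip_width: 0.0352
grasp_force: 0.0
```

```bash
python3 - <<'E'
from h import *
plan([.47,0,.3],85)
print(np.round(sensors.get_obs()["joints"],2))
s=snapshot("wrist");save(s,"w1.png");W=cloud(s);np.save("w1.npy",W)
T=np.linalg.inv(s["camera_from_world"]);print(T[:3,3].round(3),T[:3,2].round(2),T[:3,0].round(2))
print(rectfit(W,(.474,0),.14,.033,.04))
for n,z in(("slot_mid",.036),("leg_left_post",.07),("leg_right_post",.07),("leg_left_hinge",.07),("leg_right_hinge",.07)):
    print(n,[(round(d["score"],2),np.round(d["xy"]).tolist(),atz(s,d["xy"],z)[:2].round(3).tolist()) for d in spotter.spot_point("wrist",n)])
E
```

```text
t 3.3 yaw now 84.9 turn wz -0.002 shift cm [ 0.13 -3.62 -0.02] F [-0.1  0.4 -0.1] w 0.0352
[-0.53  0.08  0.35  1.97 -0.03  1.09  1.31]
[0.403 0.043 0.437] [ 0.26 -0.02 -0.97] [0.09 1.   0.  ]
(3885, 486, 3, 'LxW', 232, 69, 'longaxis deg', 84.9, np.float64(0.04))
slot_mid [(0.57, [296.0, 176.0], [0.475, 0.003])]
leg_left_post [(0.63, [302.0, 206.0], [0.511, 0.009])]
leg_right_post [(0.76, [286.0, 213.0], [0.519, -0.014]), (0.59, [272.0, 317.0], [0.684, -0.054])]
leg_left_hinge [(0.77, [360.0, 207.0], [0.519, 0.088]), (0.6, [145.0, 251.0], [0.558, -0.221]), (0.49, [102.0, 113.0], [0.367, -0.227])]
leg_right_hinge [(0.7, [227.0, 203.0], [0.498, -0.092])]
```

View pics/w1.png

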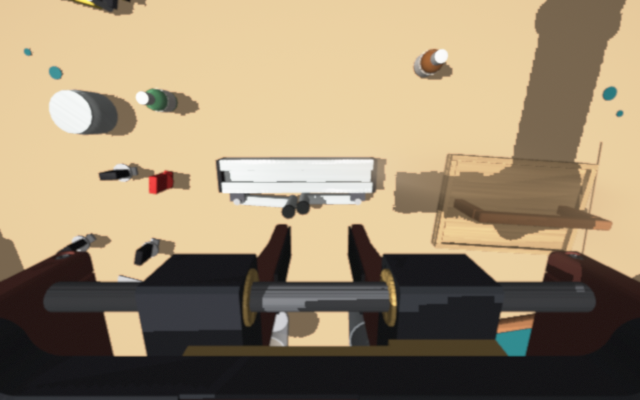

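```bash
python3 - <<'E'
from h import *
C={c:cloud(snapshot(c)) for c in("top","scene","wrist")}
for c,W in C.items():
    m=(np.hypot(W[...,0]-.474,W[...,1])<.14)&(W[...,2]>.033)&(W[...,2]<.040);P=W[m]
    ctr=np.array([.474,.002]);yaw=np.radians(-5)
    for i in range(4):
        ex=np.array([np.cos(yaw),np.sin(yaw)]);ey=np.array([-ex[1],ex[0]])
        q=np.c_[(P[:,:2]-ctr)@ex,(P[:,:2]-ctr)@ey];k=(abs(q[:,0])<27)*1>0
        k=abs(q[:,0])<.027
        r=cv2.minAreaRect((P[k,:2]*1000).astype(np.float32));(cx,cy),(w,h),a=r
        if w<h:w,h,a=h,w,a+90
        a=(a+90)%180-90
        if a<0:a+=180
        yaw=np.radians(a-90);ctr=np.array([cx,cy])/1000
    print(c,ctr.round(4),np.degrees(yaw).round(2),round(w),round(h),k.sum(), np.median(P[k,2]).round(4))
    for n,z0,z1 in(("post",.062,.076),):
        m=(np.hypot(W[...,0]-.517,W[...,1])<.045)&(W[...,2]>z0)&(W[...,2]<z1);P2=W[m][:,:2]
        ex=np.array([np.cos(yaw),np.sin(yaw)]);ey=np.array([-ex[1],ex[0]])
        q=np.c_[(P2-ctr)@ex,(P2-ctr)@ey]*1000
        q=q.astype(np.float32);_,l,cc=cv2.kmeans(q,2,None,(3,50,.1),5,0);print(cc.round(1),[np.ptp(q[l[:,0]==i],0).round() for i in(0,1)])
E
```

```text
top [ 0.4761 -0.0975] 84.45 65 30 173 0.0363Traceback (most recent call last):
  File "<stdin>", line 20, in <module>
cv2.error: OpenCV(4.12.0) /io/opencv/modules/core/src/kmeans.cpp:243: error: (-2:Unspecified error) in function 'double cv::kmeans(cv::InputArray, int, cv::InputOutputArray, cv::TermCriteria, int, int, cv::OutputArray)'
> There can't be more clusters than elements (expected: 'N >= K'), where
>     'N' is 0
> must be greater than or equal to
>     'K' is 2
```

```bash
python3 - <<'E'
from h import *
for c in("scene","wrist"):
    W=cloud(snapshot(c))
    m=(np.hypot(W[...,0]-.474,W[...,1])<.14)&(W[...,2]>.033)&(W[...,2]<.040);P=W[m]
    ctr=np.array([.474,.002]);yaw=np.radians(-5)
    for i in range(3):
        ex=np.array([np.cos(yaw),np.sin(yaw)]);ey=np.array([-ex[1],ex[0]])
        q=np.c_[(P[:,:2]-ctr)@ex,(P[:,:2]-ctr)@ey];k=abs(q[:,0])<.027
        (cx,cy),(w,h),a=cv2.minAreaRect((P[k,:2]*1000).astype(np.float32))
        if w<h:w,h,a=h,w,a+90
        yaw=np.radians((a+90)%180-90-90 if (a+90)%180-90>0 else (a+90)%180);ctr=np.array([cx,cy])/1000
    print(c,ctr.round(4),np.degrees(yaw).round(2),round(w),round(h),k.sum(), np.median(P[k,2]).round(4))
    m=(np.hypot(W[...,0]-.517,W[...,1])<.045)&(W[...,2]>.062)&(W[...,2]<.076);P2=W[m][:,:2]
    q=np.c_[(P2-ctr)@ex,(P2-ctr)@ey]*1000
    q=q.astype(np.float32)
    if len(q)>3:
        _,l,cc=cv2.kmeans(q,2,None,(3,50,.1),5,0);print(cc.round(1),[np.ptp(q[l[:,0]==i],0).round() for i in(0,1)])
E
```

```text
scene [0.4764 0.0057] -4.66 238 53 963 0.0374
[[ 38.2   7.5]
 [ 44.8 -13.6]] [array([20., 21.], dtype=float32), array([19., 19.], dtype=float32)]
wrist [0.4773 0.0039] -5.06 232 53 3566 0.0366
[[40.8 -9.8]
 [34.9 10.3]] [array([20., 18.], dtype=float32), array([19., 19.], dtype=float32)]
```

```bash
cat >> h.py <<'E'
SC=np.array([.4755,.0035]);SY=np.radians(-5.0)
def st(x,y,z):
    "stand mm -> world m"
    c,s=np.cos(SY),np.sin(SY);return np.array([SC[0]+(c*x-s*y)/1000,SC[1]+(s*x+c*y)/1000,z/1000])
def inst(p):
    c,s=np.cos(SY),np.sin(SY);d=(np.array(p[:2])-SC)*1000;return np.array([c*d[0]+s*d[1],-s*d[0]+c*d[1]])
E
python3 -c "
from h import *
plan(st(10,16,68),85)
for s in (1,-1):
  ph=np.radians(np.r_[-19:76:9.5]);
  p=np.c_[38+79*np.sin(ph),s*(90-79*np.cos(ph))]
  print(p.round(1).tolist())
  print((np.diff(p,axis=0)/10).round(2).tolist())"
```

```text
t 3.85 yaw now 85.1 turn wz 0.001 shift cm [-1.42 -1.72 23.16] F [ 0.3  0.2 -0.2] w 0.0005
[[12.3, 15.3], [25.0, 12.1], [38.0, 11.0], [51.0, 12.1], [63.7, 15.3], [75.7, 20.6], [86.6, 27.7], [96.2, 36.6], [104.3, 47.0], [110.4, 58.5]]
[[1.27, -0.32], [1.3, -0.11], [1.3, 0.11], [1.27, 0.32], [1.2, 0.53], [1.09, 0.72], [0.96, 0.89], [0.8, 1.03], [0.62, 1.15]]
[[12.3, -15.3], [25.0, -12.1], [38.0, -11.0], [51.0, -12.1], [63.7, -15.3], [75.7, -20.6], [86.6, -27.7], [96.2, -36.6], [104.3, -47.0], [110.4, -58.5]]
[[1.27, 0.32], [1.3, 0.11], [1.3, -0.11], [1.27, -0.32], [1.2, -0.53], [1.09, -0.72], [0.96, -0.89], [0.8, -1.03], [0.62, -1.15]]
```

Emit:
move_arm:
  rows:
    - [-1.4,-1.9,4.0,0,0,0]
    - [0,0,5,0,0,0]
    - [0,0,5,0,0,0]
    - [0,0,5,0,0,0]
    - [0,0,3.2,0,0,0]
    - [0,0,1,0,0,0]
    - [0,0,0,0,0,0]
    - [0,0,0,0,0,0]

```text
t: 4.65
tool_pos: [0.4877, 0.0166, 0.069]
tcp_rot: [[-0.996, 0.087, 0.002], [0.087, 0.996, 0.0], [-0.002, 0.001, -1.0]]
ft_force: [1.1, -0.2, 0.8]
grip_width: 0.0002
grasp_force: 0.0
```

Emit:
move_arm:
  rows:
    - [-1.3,0,0,0,0,0]
    - [-1.3,0,0,0,0,0]
    - [-1.3,0.1,0,0,0,0]
    - [-1.3,0.3,0,0,0,0]
    - [-1.2,0.5,0,0,0,0]
    - [-1.1,0.7,0,0,0,0]
    - [-1.0,0.9,0,0,0,0]
    - [-0.8,1.0,0,0,0,0]
    - [-0.6,1.1,0,0,0,0]
    - [0,0,0,0,0,0]

```text
t: 5.65
tool_pos: [0.5916, 0.0558, 0.0683]
tcp_rot: [[-0.996, 0.085, 0.004], [0.085, 0.996, 0.001], [-0.003, 0.001, -1.0]]
ft_force: [-0.7, -0.7, 0.4]
grip_width: 0.0007
grasp_force: 0.0
```

```bash
python3 -c "
from h import *
o=sensors.get_obs();print(o['t'],inst(o['tool_pos']),o['tool_pos'],o['ft_force'])
plan(st(114,68,68),85)"
```

```text
5.65 [111.09296536  62.16930631] [0.59158864 0.05575034 0.0683334 ] [-0.70677465 -0.72838967  0.38491482]
t 5.65 yaw now 85.1 turn wz 0.002 shift cm [-0.29  0.58  0.03] F [-0.7 -0.7  0.4] w 0.0007
```

Emit:
move_arm:
  rows:
    - [-0.2,0.2,0,0,0,0]
    - [-0.2,0.2,0,0,0,0]
    - [0,0.2,0,0,0,0]
    - [0,0.1,0,0,0,0]
    - [0,0,0,0,0,0]

```text
t: 6.15
tool_pos: [0.5942, 0.0601, 0.0679]
tcp_rot: [[-0.996, 0.087, 0.001], [0.087, 0.996, -0.0], [-0.001, -0.0, -1.0]]
ft_force: [1.9, -2.4, -0.4]
grip_width: 0.0005
grasp_force: 0.9
```

```bash
python3 -c "
from h import *
o=sensors.get_obs();print(o['t'],inst(o['tool_pos']),o['ft_force'])
s=snapshot('wrist');save(s,'w2.png',(150,100,500,300),2)
W=cloud(s);m=(np.hypot(*(np.moveaxis(W[...,:2]-st(118,90,0)[:2],-1,0)))<.035)&(W[...,2]>.062)&(W[...,2]<.076)
print(m.sum(), inst(np.median(W[m],0)) if m.any() else 0)"
```

```text
6.15 [113.33911052  66.70720838] [ 1.9273744  -2.40706434 -0.35401861]
460 [101.85347214  70.67548136]
```

View pics/w2.png

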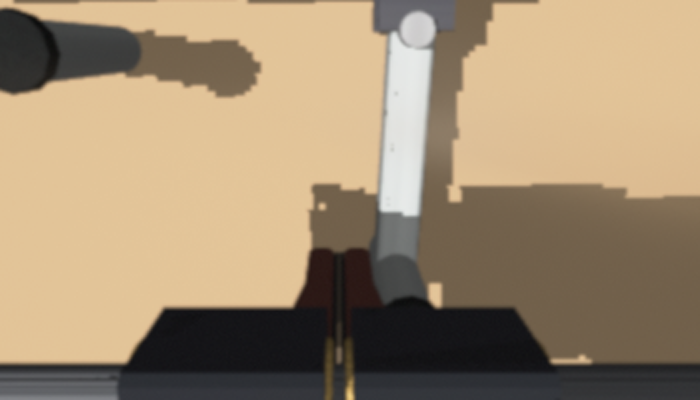

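Emit:
move_arm:
  rows:
    - [0,0.2,0,0,0,0]
    - [0,0.2,0,0,0,0]
    - [0,0.2,0,0,0,0]
    - [0,0,0,0,0,0]

```text
t: 6.6
tool_pos: [0.5943, 0.0637, 0.0678]
tcp_rot: [[-0.996, 0.089, 0.0], [0.089, 0.996, -0.003], [-0.0, -0.003, -1.0]]
ft_force: [0.8, -7.4, 1.5]
grip_width: 0.0009
grasp_force: 4.1
```

```bash
python3 -c "
from h import *
o=sensors.get_obs();print(o['t'],inst(o['tool_pos']),o['ft_force'])"
```

```text
6.6 [113.13470223  70.3137856 ] [ 0.81133967 -7.41496667  1.54266476]
```

Force rising: near the stop; press a bit more.

Emit:
move_arm:
  rows:
    - [0,0.2,0,0,0,0]
    - [0,0.2,0,0,0,0]
    - [0,0,0,0,0,0]

```text
t: 6.9
tool_pos: [0.5944, 0.064, 0.0678]
tcp_rot: [[-0.996, 0.092, -0.001], [0.092, 0.996, -0.006], [-0.0, -0.006, -1.0]]
ft_force: [-0.1, -15.0, 2.9]
grip_width: 0.0003
grasp_force: 7.8
```

```bash
python3 -c "
from h import *
o=sensors.get_obs();print(o['t'],inst(o['tool_pos']),o['ft_force'])"
```

```text
6.9 [113.18062967  70.62552204] [ -0.13688202 -15.00049584   2.90709974]
```

Emit:
move_arm:
  rows:
    - [0,-1,0,0,0,0]
    - [0,-2,-1,0,0,0]
    - [0,0,-4,0,0,0]
    - [3.3,-2,-2,0,0,0]
    - [3.3,-2,0,0,0,0]
    - [3.3,-1.5,0,0,0,0]
    - [0,0,0,0,0,0]

```text
t: 7.6
tool_pos: [0.4834, -0.0079, 0.1378]
tcp_rot: [[-0.996, 0.09, -0.004], [0.09, 0.996, 0.001], [0.004, 0.001, -1.0]]
ft_force: [-0.4, 0.1, 0.9]
grip_width: 0.0003
grasp_force: 0.0
```

```bash
python3 -c "
from h import *
plan(st(12,-16,68),85)
s=snapshot('wrist');W=cloud(s)
for p in((118,90),(43,-11)):
  m=(np.hypot(*(np.moveaxis(W[...,:2]-st(*p,0)[:2],-1,0)))<.02)&(W[...,2]>.066)&(W[...,2]<.074)
  print(m.sum(), inst(np.median(W[m],0)) if m.any() else 0)"
```

```text
t 7.6 yaw now 84.9 turn wz -0.002 shift cm [-0.31 -0.53  6.98] F [-0.4  0.1  0.9] w 0.0003
351 [115.46210486  90.30538953]
0 0
```

Emit:
move_arm:
  rows:
    - [-0.3,-0.5,3.5,0,0,0]
    - [0,0,3.5,0,0,0]
    - [0,0,0,0,0,0]
    - [-1.3,0,0,0,0,0]
    - [-1.3,0,0,0,0,0]
    - [-1.3,-0.1,0,0,0,0]
    - [-1.3,-0.3,0,0,0,0]
    - [-1.2,-0.5,0,0,0,0]
    - [-1.1,-0.7,0,0,0,0]
    - [-1.0,-0.9,0,0,0,0]

```text
t: 8.65
tool_pos: [0.5759, -0.0429, 0.0683]
tcp_rot: [[-0.996, 0.085, 0.002], [0.085, 0.996, 0.001], [-0.002, 0.001, -1.0]]
ft_force: [-1.4, 1.2, 0.6]
grip_width: 0.0005
grasp_force: 0.9
```

Emit:
move_arm:
  rows:
    - [-0.8,-1.0,0,0,0,0]
    - [-0.7,-1.1,0,0,0,0]
    - [-0.4,-0.5,0,0,0,0]
    - [0,-0.3,0,0,0,0]
    - [0,-0.3,0,0,0,0]
    - [0,0,0,0,0,0]

```text
t: 9.25
tool_pos: [0.5901, -0.0771, 0.0679]
tcp_rot: [[-0.996, 0.087, 0.001], [0.087, 0.996, -0.0], [-0.001, -0.0, -1.0]]
ft_force: [0.9, 0.1, -0.2]
grip_width: 0.0006
grasp_force: 0.2
```

```bash
python3 -c "
from h import *
o=sensors.get_obs();print(o['t'],inst(o['tool_pos']),o['ft_force'])"
```

```text
9.25 [121.2004491  -70.27995172] [ 0.87234613  0.11988647 -0.20670274]
```

Emit:
move_arm:
  rows:
    - [0.3,-0.2,0,0,0,0]
    - [0.3,-0.2,0,0,0,0]
    - [0,-0.2,0,0,0,0]
    - [0,0,0,0,0,0]

```text
t: 9.65
tool_pos: [0.585, -0.0782, 0.0682]
tcp_rot: [[-0.997, 0.083, 0.003], [0.083, 0.997, 0.004], [-0.003, 0.004, -1.0]]
ft_force: [4.7, 9.7, 0.6]
grip_width: 0.0005
grasp_force: 5.0
```

```bash
python3 -c "
from h import *
o=sensors.get_obs();print(o['t'],inst(o['tool_pos']),o['ft_force'])
s=snapshot('wrist');save(s,'w3.png',(150,100,500,300),2)
"
```

```text
9.65 [116.16394381 -71.82421551] [4.7466294  9.73957345 0.61202706]
```

View pics/w3.png

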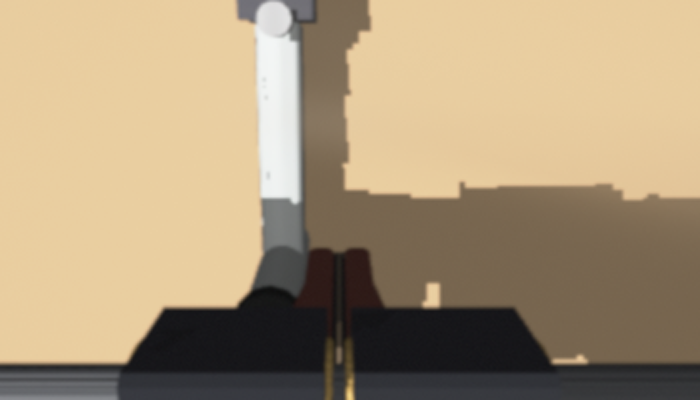

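Emit:
move_arm:
  rows:
    - [0,-0.3,0,0,0,0]
    - [0,0,0,0,0,0]

```text
t: 9.9
tool_pos: [0.585, -0.0784, 0.0682]
tcp_rot: [[-0.997, 0.081, 0.003], [0.081, 0.997, 0.007], [-0.002, 0.007, -1.0]]
ft_force: [4.2, 16.1, 2.5]
grip_width: 0.0005
grasp_force: 7.9
```

```bash
python3 -c "
from h import *
o=sensors.get_obs();print(o['t'],inst(o['tool_pos']),o['ft_force'])
plan(st(58,-40,250),85)
plan([.46,-.27,.25],85)
"
```

```text
9.9 [116.20551411 -72.0131037 ] [ 4.21496448 16.13653221  2.50282875]
t 9.9 yaw now 85.3 turn wz 0.006 shift cm [  5.82   3.2  -18.18] F [ 4.2 16.1  2.5] w 0.0005
t 9.9 yaw now 85.3 turn wz 0.006 shift cm [ 10.78 -20.18 -18.18] F [ 4.2 16.1  2.5] w 0.0005
```

Emit:
move_arm:
  rows:
    - [0,1,0,0,0,0]
    - [0,2,-2,0,0,0]
    - [0,0,-4,0,0,0]
    - [0,0,-4,0,0,0]
    - [2.5,-5,-4,0,0,0]
    - [2.5,-5,-4,0,0,0]
    - [2.5,-5,0,0,0,0]
    - [1,-2,0,0,0,0]
    - [0,0,0,0,0,0]
    - [0,0,0,0,0,0]
  jaw: 4.5

```text
t: 10.9
tool_pos: [0.5047, -0.1864, 0.2257]
tcp_rot: [[-0.996, 0.088, -0.001], [0.088, 0.996, 0.0], [0.001, 0.0, -1.0]]
ft_force: [-0.6, 0.4, 0.0]
grip_width: 0.0449
grasp_force: 0.0
```

```bash
python3 - <<'E'
from h import *
plan([.452,-.261,.25],0)
s=snapshot("wrist");save(s,"w4.png");W=cloud(s)
for q in((.578,-.252),(.558,-.360),(.452,-.261)):
    print(rectfit(W,q,.03,.036,.055),rectfit(W,q,.03,.025,.055))
for p in((118,90),(118,-90)):
  m=(np.hypot(*(np.moveaxis(W[...,:2]-st(*p,0)[:2],-1,0)))<.03)&(W[...,2]>.060)&(W[...,2]<.074)
  if m.any():
    q=np.array([inst(r) for r in W[m]]);print(m.sum(),q.min(0),q.max(0))
print([(round(d["score"],2),np.round(d["xy"]).tolist(),atz(s,d["xy"],.0235)[:2].round(3).tolist()) for d in spotter.spot_point("wrist","rest1_mid")])
E
```

```text
t 10.9 yaw now 85.0 turn wz 1.483 shift cm [-7.46 -5.27 -2.43] F [-0.6  0.4  0. ] w 0.0449
0 0
(249, 557, -360, 'LxW', 26, 12, 'longaxis deg', -64.0, np.float64(0.049)) (307, 557, -360, 'LxW', 26, 12, 'longaxis deg', -64.0, np.float64(0.049))
(275, 449, -261, 'LxW', 26, 12, 'longaxis deg', 86.4, np.float64(0.049)) (305, 449, -261, 'LxW', 26, 12, 'longaxis deg', 86.1, np.float64(0.049))
162 [107.36737218  79.99225114] [122.48657822  99.37493396]
180 [107.11826714 -99.66007431] [124.38479509 -80.55590267]
[(0.87, [251.0, 147.0], [0.455, -0.264]), (0.58, [302.0, 153.0], [0.467, -0.204]), (0.19, [519.0, 309.0], [0.71, 0.079])]
```

View pics/w4.png

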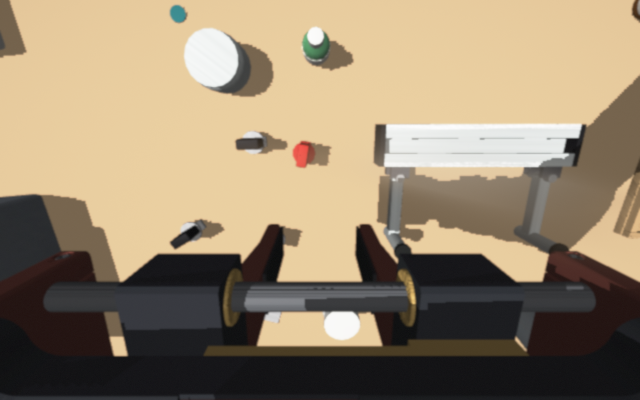

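Emit:
move_arm:
  rows:
    - [0,0,0,0,0,0.14]
    - [0,0,0,0,0,0.14]
    - [0,0,0,0,0,0.14]
    - [0,0,0,0,0,0.14]
    - [0,0,0,0,0,0.14]
    - [0,0,0,0,0,0.14]
    - [0,0,0,0,0,0.14]
    - [0,0,0,0,0,0.14]
    - [0,0,0,0,0,0.14]
    - [0,0,0,0,0,0.14]
  jaw: 3.2

```text
t: 12.0
tool_pos: [0.506, -0.1847, 0.2254]
tcp_rot: [[-0.081, 0.997, -0.001], [0.997, 0.081, 0.0], [0.0, -0.001, -1.0]]
ft_force: [-0.1, -0.4, 0.5]
grip_width: 0.0318
grasp_force: 0.0
```

Emit:
move_arm:
  rows:
    - [0,0,0,0,0,0.14]
    - [0,0,0,0,0,0]

```text
t: 12.2
tool_pos: [0.506, -0.1847, 0.2254]
tcp_rot: [[0.054, 0.999, -0.001], [0.999, -0.054, -0.0], [-0.0, -0.001, -1.0]]
ft_force: [0.3, 0.2, -0.4]
grip_width: 0.0322
grasp_force: 0.0
```

```bash
python3 - <<'E'
from h import *
plan([.449,-.261,.10],-3.7)
print(np.round(sensors.get_obs()["joints"],2))
s=snapshot("wrist");W=cloud(s)
for q in((.578,-.252),(.558,-.360),(.449,-.261)):
    print(rectfit(W,q,.03,.036,.055),rectfit(W,q,.03,.025,.055))
E
```

```text
t 12.2 yaw now -3.1 turn wz 0.01 shift cm [-7.98 -5.19 12.54] F [ 0.3  0.2 -0.4] w 0.0322
[-0.37  0.34  0.76  1.94 -0.28  0.97  0.47]
(253, 578, -252, 'LxW', 26, 12, 'longaxis deg', -22.6, np.float64(0.05)) (319, 578, -252, 'LxW', 26, 12, 'longaxis deg', -22.6, np.float64(0.05))
0 0
0 0
```

Emit:
move_arm:
  rows:
    - [-4,-2.6,2.5,0,0,0.01]
    - [-4,-2.6,5,0,0,0]
    - [0,0,5,0,0,0]
    - [0,0,0,0,0,0]

```text
t: 12.65
tool_pos: [0.4547, -0.248, 0.1118]
tcp_rot: [[0.064, 0.998, -0.01], [0.998, -0.064, 0.003], [0.003, -0.01, -1.0]]
ft_force: [-0.1, 0.2, -0.3]
grip_width: 0.0318
grasp_force: 0.0
```

```bash
python3 - <<'E'
from h import *
plan([.449,-.261,.045],-3.7)
E
```

```text
t 12.65 yaw now -3.6 turn wz 0.001 shift cm [-1.34 -0.48  6.68] F [-0.1  0.2 -0.3] w 0.0318
```

Emit:
move_arm:
  rows:
    - [-1.3,-0.5,0,0,0,0]
    - [0,0,3,0,0,0]
    - [0,0,0,0,0,0]
    - [0,0,0,0,0,0]

```text
t: 13.05
tool_pos: [0.4537, -0.2627, 0.0883]
tcp_rot: [[0.065, 0.998, 0.002], [0.998, -0.065, -0.0], [-0.0, 0.002, -1.0]]
ft_force: [-0.4, -0.0, 0.5]
grip_width: 0.032
grasp_force: 0.0
```

```bash
python3 - <<'E'
from h import *
plan([.449,-.261,.0455],-3.7)
E
```

```text
t 13.05 yaw now -3.7 turn wz -0.0 shift cm [ 0.14 -0.48  4.28] F [-0.4 -0.   0.5] w 0.032
```

Emit:
move_arm:
  rows:
    - [0.1,-0.5,0,0,0,0]
    - [0,0,2,0,0,0]
    - [0,0,2.2,0,0,0]
    - [0,0,0,0,0,0]
    - [0,0,0,0,0,0]

```text
t: 13.55
tool_pos: [0.4479, -0.2611, 0.0455]
tcp_rot: [[0.066, 0.998, 0.001], [0.998, -0.066, -0.0], [-0.0, 0.001, -1.0]]
ft_force: [0.4, 0.3, 0.2]
grip_width: 0.0319
grasp_force: 0.0
```

Emit:
move_arm:
  rows:
    - [0,0,0,0,0,0]
    - [0,0,0,0,0,0]
    - [0,0,0,0,0,0]
    - [0,0,0,0,0,0]
  jaw: 0.5
  newtons: 20

```text
t: 13.95
tool_pos: [0.4482, -0.2612, 0.0452]
tcp_rot: [[0.066, 0.998, 0.001], [0.998, -0.066, -0.0], [-0.0, 0.001, -1.0]]
ft_force: [-1.3, 0.4, 6.8]
grip_width: 0.0119
grasp_force: 20.0
```

```bash
python3 - <<'E'
from h import *
plan([.449,-.261,.15],-5)
print(inst(sensors.get_obs()["tool_pos"]))
plan(st(0,0,120),-5)
E
```

```text
t 13.95 yaw now -3.8 turn wz 0.021 shift cm [  0.02   0.08 -10.48] F [-1.3  0.4  6.8] w 0.0119
[  -4.14732039 -266.04064374]
t 13.95 yaw now -3.8 turn wz 0.021 shift cm [26.6   0.41 -7.48] F [-1.3  0.4  6.8] w 0.0119
```

Emit:
move_arm:
  rows:
    - [0,0,-3,0,0,0.02]
    - [0,0,-4.5,0,0,0]
    - [0,0,-4.5,0,0,0]
    - [4.8,0,0,0,0,0]
    - [4.8,0,0,0,0,0]
    - [4.8,0,0,0,0,0]
    - [4.8,0.2,0,0,0,0]
    - [4.8,0.2,0,0,0,0]
    - [4.8,0,0,0,0,0]
    - [4.8,0,0,0,0,0]

```text
t: 14.95
tool_pos: [0.4802, 0.0754, 0.1647]
tcp_rot: [[0.086, 0.996, 0.0], [0.996, -0.086, 0.0], [0.0, 0.0, -1.0]]
ft_force: [-0.0, 0.3, 0.4]
grip_width: 0.012
grasp_force: 20.0
```

Emit:
move_arm:
  rows:
    - [0,0,0,0,0,0]
    - [0,0,0,0,0,0]
    - [0,0,0,0,0,0]

```text
t: 15.25
tool_pos: [0.4802, 0.0721, 0.1644]
tcp_rot: [[0.088, 0.996, -0.0], [0.996, -0.088, -0.0], [-0.0, -0.0, -1.0]]
ft_force: [-0.2, -0.7, -0.4]
grip_width: 0.0119
grasp_force: 20.0
```

```bash
python3 - <<'E'
from h import *
plan(st(0,70,100),-5)
s=snapshot("wrist");save(s,"w5.png");W=cloud(s)
V=W.copy();V[...,:2]=np.moveaxis(np.array([(W[...,0]-SC[0])*np.cos(SY)+(W[...,1]-SC[1])*np.sin(SY),-(W[...,0]-SC[0])*np.sin(SY)+(W[...,1]-SC[1])*np.cos(SY)])*1000,0,-1)
for y0 in range(-90,120,20):
    m=(abs(V[...,1]-y0)<8)&(abs(V[...,0])<60)&(V[...,2]>.033)&(V[...,2]<.041);
    l=(abs(V[...,1]-y0)<8)&(abs(V[...,0])<14)&(V[...,2]<.030)&(V[...,2]>.015)
    x=V[m][:,0]
    if len(x)>20:print(y0,"rail",x.min().round(1),x.max().round(1),"gap",x[x<0].max().round(1),x[x>0].min().round(1),"slotfloor",l.sum(),V[l][:,0].min() if l.any() else 0,V[l][:,0].max() if l.any() else 0)
E
```

```text
t 15.25 yaw now -5.0 turn wz -0.0 shift cm [0.12 0.13 6.44] F [-0.2 -0.7 -0.4] w 0.0119
-90 rail -22.4 19.8 gap -9.7 9.4 slotfloor 182 -9.02271021387245 8.853062545779794
-70 rail -20.8 18.2 gap -9.6 9.2 slotfloor 64 -8.911620229500945 8.69621789853138
50 rail -24.0 23.4 gap -9.7 9.1 slotfloor 130 -9.204115278246553 8.757801338236833
70 rail -24.3 23.8 gap -9.6 8.9 slotfloor 269 -9.109760639156711 8.641148351609392
90 rail -24.1 42.5 gap -9.4 8.6 slotfloor 267 -8.998115342248024 8.447352669252933
110 rail -23.7 23.8 gap -0.9 0.1 slotfloor 152 -13.45045865523859 13.764676530143351
```

View pics/w5.png

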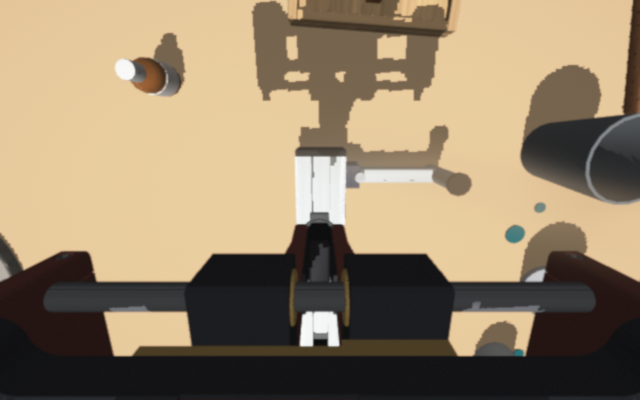

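Emit:
move_arm:
  rows:
    - [0.1,0.1,3,0,0,0]
    - [0,0,3,0,0,0]
    - [0,0,1.5,0,0,0]
    - [0,0,0.8,0,0,0]
    - [0,0,0.8,0,0,0]
    - [0,0,0.5,0,0,0]
    - [0,0,0,0,0,0]
    - [0,0,0,0,0,0]

```text
t: 16.1
tool_pos: [0.482, 0.0743, 0.0689]
tcp_rot: [[0.086, 0.996, 0.001], [0.996, -0.086, 0.0], [0.0, 0.001, -1.0]]
ft_force: [-1.2, 0.5, -0.2]
grip_width: 0.0122
grasp_force: 20.0
```

```bash
python3 - <<'E'
from h import *
o=sensors.get_obs();print(inst(o["tool_pos"]))
plan(st(0,70,68.2),-5)
E
```

```text
[ 0.25560298 71.08546467]
t 16.1 yaw now -4.9 turn wz 0.001 shift cm [-0.11 -0.03  0.07] F [-1.2  0.5 -0.2] w 0.0122
```

Emit:
move_arm:
  rows:
    - [0,0,0.05,0,0,0]
    - [0,0,0,0,0,-0.14]
    - [0,0,0,0,0,-0.14]
    - [0,0,0,0,0,-0.14]
    - [0,0,0,0,0,-0.14]
    - [0,0,0,0,0,-0.14]
    - [0,0,0,0,0,-0.14]
    - [0,0,0,0,0,-0.14]
    - [0,0,0,0,0,-0.14]
    - [0,0,0,0,0,-0.14]

```text
t: 17.1
tool_pos: [0.4818, 0.0744, 0.0683]
tcp_rot: [[-0.925, 0.381, 0.001], [0.381, 0.925, 0.0], [-0.001, 0.0, -1.0]]
ft_force: [0.5, -1.1, -0.3]
grip_width: 0.012
grasp_force: 20.0
```

Emit:
move_arm:
  rows:
    - [0,0,0,0,0,-0.14]
    - [0,0,0,0,0,-0.14]
    - [0,0,0,0,0,-0.03]
    - [0,0,0,0,0,0]
    - [0,0,0,0,0,0]

```text
t: 17.6
tool_pos: [0.4817, 0.0743, 0.0681]
tcp_rot: [[-0.996, 0.089, 0.0], [0.089, 0.996, 0.0], [-0.0, 0.0, -1.0]]
ft_force: [-0.4, -0.1, 1.0]
grip_width: 0.012
grasp_force: 20.0
```

```bash
python3 - <<'E'
from h import *
o=sensors.get_obs();print(inst(o["tool_pos"]),o["moment"])
plan(st(0,70,68.2),85)
E
```

```text
[3.38748217e-02 7.10700963e+01] [-0.09632983  0.02012059  0.00510111]
t 17.6 yaw now 84.9 turn wz -0.002 shift cm [ 0.   -0.11 -0.01] F [-0.4 -0.1  1. ] w 0.012
```

Emit:
move_arm:
  rows:
    - [0,0,0,0,0,0]
    - [0,0,0,0,0,0]
    - [0,0,0,0,0,0]
    - [0,0,-3,0,0,0]
    - [0,0,-4,0,0,0]
    - [0,0,-2,0,0,0]
    - [0,0,0,0,0,0]
  jaw: 3.2

```text
t: 18.3
tool_pos: [0.4835, 0.0748, 0.1607]
tcp_rot: [[-0.996, 0.087, 0.005], [0.087, 0.996, 0.002], [-0.005, 0.002, -1.0]]
ft_force: [0.2, -0.6, -0.8]
grip_width: 0.0321
grasp_force: 0.0
```

```bash
python3 - <<'E'
from h import *
s=snapshot("wrist");W=cloud(s)
c=st(0,71,0);r=rectfit(W,c,.03,.055,.080);print(r, inst(np.array(r[1:3])/1000) if type(r) is tuple else 0)
plan([.578,-.252,.1],67.4)
E
```

```text
(444, 482, 75, 'LxW', 25, 12, 'longaxis deg', -4.6, np.float64(0.072)) [ 0.24362993 71.79443324]
t 18.35 yaw now 85.0 turn wz 0.308 shift cm [-21.38 -26.48   5.9 ] F [ 0.1  0.4 -1.3] w 0.032
```

Emit:
move_arm:
  rows:
    - [0,0,0,0,0,0.103]
    - [0,0,0,0,0,0.103]
    - [0,0,0,0,0,0.102]
    - [-3,-3.8,0,0,0,0]
    - [-3,-3.8,0,0,0,0]
    - [-3,-3.8,0,0,0,0]
    - [-3,-3.8,0,0,0,0]
    - [-3,-3.8,0,0,0,0]
    - [-3,-3.8,0,0,0,0]
    - [-3,-3.7,2,0,0,0]

```text
t: 19.35
tool_pos: [0.5741, -0.2522, 0.1387]
tcp_rot: [[-0.923, 0.385, 0.002], [0.385, 0.923, -0.001], [-0.002, -0.0, -1.0]]
ft_force: [1.2, 0.2, 0.3]
grip_width: 0.0323
grasp_force: 0.0
```

Emit:
move_arm:
  rows:
    - [0,0,0,0,0,0]
    - [0,0,0,0,0,0]

```text
t: 19.55
tool_pos: [0.5716, -0.2504, 0.1361]
tcp_rot: [[-0.922, 0.387, -0.004], [0.387, 0.922, 0.001], [0.004, -0.001, -1.0]]
ft_force: [0.5, 0.4, 0.3]
grip_width: 0.0321
grasp_force: 0.0
```

```bash
python3 - <<'E'
from h import *
plan([.578,-.252,.0455],67.4)
print(rectfit(cloud(snapshot("wrist")),(.578,-.252),.03,.03,.055))
E
```

```text
t 19.55 yaw now 67.2 turn wz -0.003 shift cm [-0.65  0.1   9.06] F [0.5 0.4 0.3] w 0.0321
(460, 577, -252, 'LxW', 26, 12, 'longaxis deg', -22.4, np.float64(0.049))
```

Emit:
move_arm:
  rows:
    - [-0.6,0,3,0,0,0]
    - [0,0,3,0,0,0]
    - [0,0,2,0,0,0]
    - [0,0,1.0,0,0,0]
    - [0,0,0,0,0,0]
    - [0,0,0,0,0,0]

```text
t: 20.2
tool_pos: [0.5792, -0.2513, 0.0494]
tcp_rot: [[-0.923, 0.384, 0.001], [0.384, 0.923, -0.0], [-0.001, 0.0, -1.0]]
ft_force: [0.1, 0.7, 0.8]
grip_width: 0.0319
grasp_force: 0.0
```

```bash
python3 - <<'E'
from h import *
plan([.577,-.252,.0455],67.5)
E
```

```text
t 20.2 yaw now 67.4 turn wz -0.001 shift cm [ 0.18 -0.15  0.39] F [0.1 0.7 0.8] w 0.0319
```

Emit:
move_arm:
  rows:
    - [0.2,-0.1,0.4,0,0,0]
    - [0,0,0,0,0,0]

```text
t: 20.4
tool_pos: [0.5764, -0.2521, 0.0452]
tcp_rot: [[-0.923, 0.385, 0.001], [0.385, 0.923, -0.0], [-0.001, 0.0, -1.0]]
ft_force: [0.1, -0.2, -0.2]
grip_width: 0.0318
grasp_force: 0.0
```

Emit:
move_arm:
  rows:
    - [0,0,0,0,0,0]
    - [0,0,0,0,0,0]
    - [0,0,0,0,0,0]
    - [0,0,0,0,0,0]
    - [0,0,-3,0,0,0]
    - [0,0,-4.5,0,0,0]
    - [0,0,-4.5,0,0,0]
    - [0,0,0,0,0,0]
  jaw: 0.5
  newtons: 20

```text
t: 21.2
tool_pos: [0.5798, -0.254, 0.171]
tcp_rot: [[-0.923, 0.385, 0.01], [0.385, 0.923, -0.003], [-0.011, 0.001, -1.0]]
ft_force: [0.8, 0.3, -0.1]
grip_width: 0.0118
grasp_force: 20.0
```

```bash
python3 - <<'E'
from h import *
plan(st(0,0,165),-5)
print(np.round(sensors.get_obs()["joints"],2))
E
```

```text
t 21.2 yaw now 67.3 turn wz 1.263 shift cm [ 24.74 -12.63   0.6 ] F [ 0.8  0.3 -0.1] w 0.0118
[ 0.06  0.5   0.34  1.76 -0.2   0.91  1.67]
```

Emit:
move_arm:
  rows:
    - [0,0,0,0,0,0.14]
    - [0,0,0,0,0,0.14]
    - [0,0,0,0,0,0.14]
    - [0,0,0,0,0,0.14]
    - [0,0,0,0,0,0.14]
    - [0,0,0,0,0,0.14]
    - [0,0,0,0,0,0.14]
    - [0,0,0,0,0,0.14]
    - [0,0,0,0,0,0.14]

```text
t: 22.1
tool_pos: [0.576, -0.2518, 0.1638]
tcp_rot: [[0.09, 0.996, -0.001], [0.996, -0.09, 0.0], [0.0, -0.001, -1.0]]
ft_force: [-0.0, -0.1, -0.6]
grip_width: 0.0114
grasp_force: 20.0
```

Emit:
move_arm:
  rows:
    - [4.1,-2.1,0,0,0,0.003]
    - [4.1,-2.1,0,0,0,0]
    - [4.1,-2.1,0,0,0,0]
    - [4.1,-2.1,0,0,0,0]
    - [4.1,-2.1,0,0,0,0]
    - [4.1,-2.1,0,0,0,0]
    - [0,0,0,0,0,0]
    - [0,0,0,0,0,0]

```text
t: 22.9
tool_pos: [0.4718, 0.0051, 0.1644]
tcp_rot: [[0.084, 0.997, -0.0], [0.997, -0.084, 0.0], [0.0, -0.0, -1.0]]
ft_force: [-0.3, 0.2, -0.8]
grip_width: 0.0119
grasp_force: 20.0
```

```bash
python3 - <<'E'
from h import *
plan(st(0,0,68.2),-5)
E
```

```text
t 22.9 yaw now -4.8 turn wz 0.004 shift cm [-0.13  0.39  9.62] F [-0.3  0.2 -0.8] w 0.0119
```

Emit:
move_arm:
  rows:
    - [-0.1,0.36,3,0,0,0.004]
    - [0,0,2,0,0,0]
    - [0,0,0,0,0,0]
    - [0,0,0,0,0,0]

```text
t: 23.3
tool_pos: [0.4759, 0.0009, 0.1147]
tcp_rot: [[0.094, 0.996, -0.0], [0.996, -0.094, -0.001], [-0.001, -0.0, -1.0]]
ft_force: [0.0, -0.1, -0.6]
grip_width: 0.0116
grasp_force: 20.0
```

```bash
python3 - <<'E'
from h import *
plan(st(0,0,68.2),-5)
E
```

```text
t 23.3 yaw now -5.4 turn wz -0.007 shift cm [ 0.26 -0.06  4.65] F [ 0.  -0.1 -0.6] w 0.0116
```

Emit:
move_arm:
  rows:
    - [0.1,-0.06,1.5,0,0,-0.005]
    - [0,0,0.8,0,0,0]
    - [0,0,0.8,0,0,0]
    - [0,0,0.8,0,0,0]
    - [0,0,0.7,0,0,0]
    - [0,0,0,0,0,0]
    - [0,0,0,0,0,0]

```text
t: 24.0
tool_pos: [0.4751, 0.0036, 0.0686]
tcp_rot: [[0.086, 0.996, -0.0], [0.996, -0.086, -0.0], [-0.0, -0.0, -1.0]]
ft_force: [0.1, 0.0, -1.1]
grip_width: 0.0117
grasp_force: 20.0
```

```bash
python3 - <<'E'
from h import *
plan(st(0,0,68.2),-5);print(np.round(sensors.get_obs()["joints"],2))
E
```

```text
t 24.0 yaw now -4.9 turn wz 0.001 shift cm [-0.    0.04  0.04] F [ 0.1  0.  -1.1] w 0.0117
[-0.6   0.49  0.57  2.19 -0.48  0.58  0.24]
```

Emit:
move_arm:
  rows:
    - [0,0,0,0,0,-0.14]
    - [0,0,0,0,0,-0.14]
    - [0,0,0,0,0,-0.14]
    - [0,0,0,0,0,-0.14]
    - [0,0,0,0,0,-0.14]
    - [0,0,0,0,0,-0.14]
    - [0,0,0,0,0,-0.14]
    - [0,0,0,0,0,-0.14]
    - [0,0,0,0,0,-0.14]
    - [0,0,0,0,0,-0.14]

```text
t: 25.0
tool_pos: [0.4752, 0.0036, 0.0689]
tcp_rot: [[-0.969, 0.248, 0.0], [0.248, 0.969, -0.0], [-0.0, -0.0, -1.0]]
ft_force: [1.0, 0.7, -1.0]
grip_width: 0.0119
grasp_force: 20.0
```

Emit:
move_arm:
  rows:
    - [0,0,0,0,0,-0.14]
    - [0,0,0,0,0,-0.03]
    - [0,0,0,0,0,0]
    - [0,0,0,0,0,0]

```text
t: 25.4
tool_pos: [0.4751, 0.0036, 0.0687]
tcp_rot: [[-0.996, 0.09, 0.0], [0.09, 0.996, -0.0], [-0.0, -0.0, -1.0]]
ft_force: [0.2, 0.8, -0.9]
grip_width: 0.012
grasp_force: 20.0
```

```bash
python3 - <<'E'
from h import *
plan(st(0,0,68.2),85)
E
```

```text
t 25.4 yaw now 84.9 turn wz -0.002 shift cm [-0.04 -0.01  0.05] F [ 0.2  0.8 -0.9] w 0.012
```

Emit:
move_arm:
  rows:
    - [0,0,0,0,0,0]
    - [0,0,0,0,0,0]
    - [0,0,0,0,0,0]
    - [0,0,-3,0,0,0]
    - [0,0,-4,0,0,0]
    - [0,0,-2,0,0,0]
    - [0,0,0,0,0,0]
  jaw: 3.2

```text
t: 26.1
tool_pos: [0.4771, 0.0039, 0.1613]
tcp_rot: [[-0.996, 0.087, 0.006], [0.087, 0.996, 0.001], [-0.006, 0.002, -1.0]]
ft_force: [-0.3, 0.2, -0.3]
grip_width: 0.0318
grasp_force: 0.0
```

```bash
python3 - <<'E'
from h import *
s=snapshot("wrist");W=cloud(s)
c=st(0,0,0);r=rectfit(W,c,.03,.055,.080);print(r, inst(np.array(r[1:3])/1000) if type(r) is tuple else 0)
plan([.557,-.360,.14],26)
E
```

```text
(450, 476, 4, 'LxW', 26, 11, 'longaxis deg', -5.3, np.float64(0.073)) [0.45451948 0.54167522]
t 26.15 yaw now 85.0 turn wz 1.03 shift cm [-36.26  -8.67   1.97] F [ 1.  -0.  -0.4] w 0.0317
```

Emit:
move_arm:
  rows:
    - [0,0,0,0,0,0.129]
    - [0,0,0,0,0,0.129]
    - [0,0,0,0,0,0.129]
    - [0,0,0,0,0,0.129]
    - [0,0,0,0,0,0.129]
    - [0,0,0,0,0,0.129]
    - [0,0,0,0,0,0.129]
    - [0,0,0,0,0,0.129]

```text
t: 26.95
tool_pos: [0.4741, 0.0035, 0.1571]
tcp_rot: [[-0.432, 0.902, -0.002], [0.902, 0.432, -0.001], [0.0, -0.003, -1.0]]
ft_force: [0.6, 0.3, 0.4]
grip_width: 0.0316
grasp_force: 0.0
```

Emit:
move_arm:
  rows:
    - [-4.5,-1.1,0,0,0,0]
    - [-4.5,-1.1,0,0,0,0]
    - [-4.5,-1.1,0,0,0,0]
    - [-4.5,-1.1,0,0,0,0]
    - [-4.5,-1.1,0,0,0,0]
    - [-4.5,-1.1,0,0,0,0]
    - [-4.5,-1.1,0,0,0,0]
    - [-4.5,-1,2,0,0,0]
    - [0,0,0,0,0,0]
    - [0,0,0,0,0,0]

```text
t: 27.95
tool_pos: [0.5524, -0.3586, 0.1359]
tcp_rot: [[-0.434, 0.901, -0.004], [0.901, 0.434, 0.001], [0.003, -0.003, -1.0]]
ft_force: [0.7, 0.2, 0.5]
grip_width: 0.032
grasp_force: 0.0
```

```bash
python3 - <<'E'
from h import *
plan([.557,-.360,.0455],26)
print(rectfit(cloud(snapshot("wrist")),(.557,-.36),.03,.03,.055))
E
```

```text
t 27.95 yaw now 25.8 turn wz -0.004 shift cm [-0.33  0.35  9.04] F [0.7 0.2 0.5] w 0.032
(456, 557, -361, 'LxW', 25, 12, 'longaxis deg', -64.8, np.float64(0.049))
```

Emit:
move_arm:
  rows:
    - [-0.3,0.3,3,0,0,0]
    - [0,0,2.5,0,0,0]
    - [0,0,0,0,0,0]
    - [0,0,0,0,0,0]

```text
t: 28.4
tool_pos: [0.5583, -0.3579, 0.084]
tcp_rot: [[-0.438, 0.899, -0.0], [0.899, 0.438, 0.001], [0.001, -0.0, -1.0]]
ft_force: [0.6, 1.2, 0.4]
grip_width: 0.0317
grasp_force: 0.0
```

```bash
python3 - <<'E'
from h import *
plan([.557,-.3605,.0455],25.5)
E
```

```text
t 28.4 yaw now 26.0 turn wz 0.008 shift cm [-0.18 -0.23  3.85] F [0.6 1.2 0.4] w 0.0317
```

Emit:
move_arm:
  rows:
    - [-0.2,-0.2,2,0,0,0.008]
    - [0,0,1.8,0,0,0]
    - [0,0,0,0,0,0]
    - [0,0,0,0,0,0]

```text
t: 28.8
tool_pos: [0.5573, -0.3618, 0.046]
tcp_rot: [[-0.43, 0.903, -0.0], [0.903, 0.43, 0.0], [0.0, 0.0, -1.0]]
ft_force: [0.3, -1.0, -0.9]
grip_width: 0.0321
grasp_force: 0.0
```

Emit:
move_arm:
  rows:
    - [0,0,0,0,0,0]
    - [0,0,0,0,0,0]
    - [0,0,0,0,0,0]
    - [0,0,0,0,0,0]
    - [0,0,-3,0,0,0]
    - [0,0,-4.5,0,0,0]
    - [0,0,-4.5,0,0,0]
    - [0,0,0,0,0,0]
    - [0,0,0,0,0,0]
  jaw: 0.5
  newtons: 20

```text
t: 29.7
tool_pos: [0.5576, -0.3622, 0.1668]
tcp_rot: [[-0.43, 0.903, 0.002], [0.903, 0.43, -0.001], [-0.002, 0.002, -1.0]]
ft_force: [0.4, 0.1, -1.6]
grip_width: 0.012
grasp_force: 20.0
```

```bash
python3 - <<'E'
from h import *
plan(st(0,-71,165),-5)
E
```

```text
t 29.7 yaw now 25.4 turn wz 0.531 shift cm [ 28.62 -11.36   0.18] F [ 0.4  0.1 -1.6] w 0.012
```

Emit:
move_arm:
  rows:
    - [0,0,0,0,0,0.133]
    - [0,0,0,0,0,0.133]
    - [0,0,0,0,0,0.133]
    - [0,0,0,0,0,0.132]
    - [4.1,-1.6,0,0,0,0]
    - [4.1,-1.6,0,0,0,0]
    - [4.1,-1.6,0,0,0,0]
    - [4.1,-1.6,0,0,0,0]
    - [4.1,-1.6,0,0,0,0]
    - [4.1,-1.6,0,0,0,0]

```text
t: 30.7
tool_pos: [0.4809, -0.1066, 0.1641]
tcp_rot: [[0.087, 0.996, -0.003], [0.996, -0.087, -0.0], [-0.0, -0.003, -1.0]]
ft_force: [0.6, 1.0, -0.3]
grip_width: 0.012
grasp_force: 20.0
```

Emit:
move_arm:
  rows:
    - [4.1,-1.6,0,0,0,0]
    - [0,0,0,0,0,0]
    - [0,0,0,0,0,0]

```text
t: 31.0
tool_pos: [0.4695, -0.0652, 0.1647]
tcp_rot: [[0.084, 0.996, -0.002], [0.996, -0.084, -0.0], [-0.0, -0.002, -1.0]]
ft_force: [-0.4, 0.3, -0.6]
grip_width: 0.0122
grasp_force: 20.0
```

```bash
python3 - <<'E'
from h import *
plan(st(0,-71,69),-5)
E
```

```text
t 31.0 yaw now -4.8 turn wz 0.003 shift cm [-0.2  -0.    9.57] F [-0.4  0.3 -0.6] w 0.0122
```

Emit:
move_arm:
  rows:
    - [-0.2,0,3,0,0,0.003]
    - [0,0,2,0,0,0]
    - [0,0,0,0,0,0]
    - [0,0,0,0,0,0]

```text
t: 31.4
tool_pos: [0.4701, -0.0699, 0.1155]
tcp_rot: [[0.092, 0.996, -0.001], [0.996, -0.092, -0.001], [-0.001, -0.001, -1.0]]
ft_force: [-0.5, 0.3, 0.3]
grip_width: 0.0119
grasp_force: 20.0
```

```bash
python3 - <<'E'
from h import *
plan(st(0,-71,69),-5)
E
```

```text
t 31.4 yaw now -5.3 turn wz -0.005 shift cm [ 0.26 -0.1   4.65] F [-0.5  0.3  0.3] w 0.0119
```

Emit:
move_arm:
  rows:
    - [0.1,-0.1,1.5,0,0,-0.004]
    - [0,0,0.8,0,0,0]
    - [0,0,0.8,0,0,0]
    - [0,0,0.8,0,0,0]
    - [0,0,0.7,0,0,0]
    - [0,0,0,0,0,0]
    - [0,0,0,0,0,0]

```text
t: 32.1
tool_pos: [0.4694, -0.0674, 0.0696]
tcp_rot: [[0.086, 0.996, -0.0], [0.996, -0.086, -0.0], [-0.0, -0.0, -1.0]]
ft_force: [0.2, -0.4, -1.0]
grip_width: 0.0118
grasp_force: 20.0
```

```bash
python3 - <<'E'
from h import *
plan(st(0,-71,69),-5)
E
```

```text
t 32.1 yaw now -4.9 turn wz 0.001 shift cm [ 0.01 -0.01  0.06] F [ 0.2 -0.4 -1. ] w 0.0118
```

Emit:
move_arm:
  rows:
    - [0,0,0,0,0,-0.14]
    - [0,0,0,0,0,-0.14]
    - [0,0,0,0,0,-0.14]
    - [0,0,0,0,0,-0.14]
    - [0,0,0,0,0,-0.14]
    - [0,0,0,0,0,-0.14]
    - [0,0,0,0,0,-0.14]
    - [0,0,0,0,0,-0.14]
    - [0,0,0,0,0,-0.14]
    - [0,0,0,0,0,-0.14]

```text
t: 33.1
tool_pos: [0.4694, -0.0673, 0.0699]
tcp_rot: [[-0.969, 0.249, 0.0], [0.249, 0.969, -0.0], [-0.0, -0.0, -1.0]]
ft_force: [-0.0, 0.1, -0.8]
grip_width: 0.012
grasp_force: 20.0
```

Emit:
move_arm:
  rows:
    - [0,0,0,0,0,-0.14]
    - [0,0,0,0,0,-0.03]
    - [0,0,0,0,0,0]
    - [0,0,0,0,0,0]

```text
t: 33.5
tool_pos: [0.4694, -0.0673, 0.0697]
tcp_rot: [[-0.996, 0.09, -0.0], [0.09, 0.996, -0.0], [-0.0, -0.0, -1.0]]
ft_force: [-0.4, -0.1, -0.5]
grip_width: 0.0117
grasp_force: 20.0
```

Emit:
move_arm:
  rows:
    - [0,0,0,0,0,0]
    - [0,0,0,0,0,0]
    - [0,0,0,0,0,0]
    - [0,0,-3,0,0,0]
    - [0,0,-4,0,0,0]
    - [0,0,-4,0,0,0]
    - [0,0,-4,0,0,0]
    - [0,0,0,0,0,0]
  jaw: 3.2

```text
t: 34.3
tool_pos: [0.4725, -0.0675, 0.2247]
tcp_rot: [[-0.996, 0.087, 0.01], [0.087, 0.996, 0.0], [-0.01, 0.001, -1.0]]
ft_force: [0.5, -0.4, -0.1]
grip_width: 0.0317
grasp_force: 0.0
```

```bash
python3 - <<'E'
from h import *
s=snapshot("wrist");W=cloud(s)
for y in(-71,0,71):
    c=st(0,y,0);r=rectfit(W,c,.025,.055,.080);print(r, inst(np.array(r[1:3])/1000) if type(r) is tuple else 0)
W=cloud(snapshot("scene"));print(rectfit(W,(.558,.332),.13,.078,.095))
plan([.558,.332,.22],-9)
print(np.round(sensors.get_obs()["joints"],2))
E
```

```text
(283, 469, -66, 'LxW', 26, 11, 'longaxis deg', -5.0, np.float64(0.072)) [ -0.41794142 -69.80204385]
(342, 476, 4, 'LxW', 26, 12, 'longaxis deg', -5.2, np.float64(0.073)) [0.45451948 0.54167522]
(406, 482, 75, 'LxW', 26, 12, 'longaxis deg', -5.2, np.float64(0.073)) [ 0.24362993 71.79443324]
(320, 538, 369, 'LxW', 185, 16, 'longaxis deg', 80.9, np.float64(0.091))
t 34.4 yaw now 85.0 turn wz -1.501 shift cm [-4.081e+01 -2.470e+00  3.000e-02] F [0.4 0.2 0.1] w 0.0318
[-0.08  0.18  0.1   2.06 -0.02  0.91  1.52]
```

Emit:
move_arm:
  rows:
    - [0,0,0,0,0,0.14]
    - [0,0,0,0,0,0.14]
    - [0,0,0,0,0,0.14]
    - [0,0,0,0,0,0.14]
    - [0,0,0,0,0,0.14]
    - [0,0,0,0,0,0.14]
    - [0,0,0,0,0,0.14]
    - [0,0,0,0,0,0.14]
    - [0,0,0,0,0,0.14]
    - [0,0,0,0,0,0.14]
  jaw: 4

```text
t: 35.4
tool_pos: [0.4682, -0.0672, 0.2178]
tcp_rot: [[-0.078, 0.997, -0.004], [0.997, 0.078, -0.0], [-0.0, -0.004, -1.0]]
ft_force: [0.8, 0.0, -0.2]
grip_width: 0.0398
grasp_force: 0.0
```

Emit:
move_arm:
  rows:
    - [0,0,0,0,0,0.12]
    - [0,0,0,0,0,0.12]
    - [4.9,0,0,0,0,0]
    - [4.9,0,0,0,0,0]
    - [4.9,0,0,0,0,0]
    - [4.9,0,0,0,0,0]
    - [4.9,0,0,0,0,0]
    - [4.9,0,0,0,0,0]
    - [4.9,0,0,0,0,0]

```text
t: 36.3
tool_pos: [0.5217, 0.273, 0.2175]
tcp_rot: [[0.156, 0.988, -0.003], [0.988, -0.156, -0.002], [-0.002, -0.003, -1.0]]
ft_force: [0.3, -0.8, -0.1]
grip_width: 0.0403
grasp_force: 0.0
```

Emit:
move_arm:
  rows:
    - [4.9,0,0,0,0,0]
    - [0,0,0,0,0,0]
    - [0,0,0,0,0,0]

```text
t: 36.6
tool_pos: [0.529, 0.3206, 0.2171]
tcp_rot: [[0.153, 0.988, -0.003], [0.988, -0.153, -0.002], [-0.003, -0.003, -1.0]]
ft_force: [0.7, 0.2, -0.3]
grip_width: 0.0401
grasp_force: 0.0
```

```bash
python3 - <<'E'
from h import *
s=snapshot("wrist");W=cloud(s);save(s,"w6.png")
print(rectfit(W,(.538,.369),.13,.080,.095))
plan([.538,.369,.084],-9.1)
m=(np.hypot(W[...,0]-.538,W[...,1]-.369)<.16)&(W[...,2]>.017)&(W[...,2]<.026)
(cx,cy),(w,h),a=cv2.minAreaRect((W[m][:,:2]*1000).astype(np.float32));print("rim",cx,cy,w,h,a)
s=snapshot("top");save(s,"tp2.png")
E
```

```text
(2787, 536, 367, 'LxW', 179, 14, 'longaxis deg', 81.2, np.float64(0.089))
t 36.65 yaw now -9.0 turn wz 0.003 shift cm [ 5.09  0.04 13.36] F [-0.1 -0.6 -0.2] w 0.04
rim 536.0401611328125 367.2076416015625 219.18418884277344 150.3679656982422 81.11468505859375
```

View pics/tp2.png

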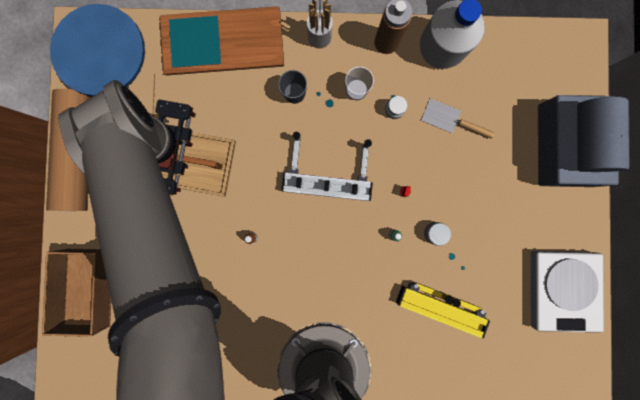

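View pics/w6.png

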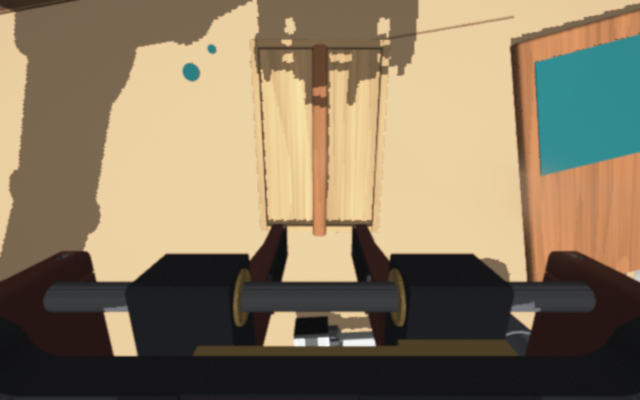

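Emit:
move_arm:
  rows:
    - [4.9,0,3,0,0,0]
    - [0,-0.1,4,0,0,0]
    - [0,0,2,0,0,0]
    - [0,0,0,0,0,0]
    - [0,0,0,0,0,0]

```text
t: 37.2
tool_pos: [0.5366, 0.3606, 0.134]
tcp_rot: [[0.158, 0.987, 0.0], [0.987, -0.158, -0.001], [-0.001, 0.0, -1.0]]
ft_force: [1.1, -0.5, 0.2]
grip_width: 0.0399
grasp_force: 0.0
```

```bash
python3 - <<'E'
from h import *
plan([.536,.367,.084],-8.9)
E
```

```text
t 37.2 yaw now -9.1 turn wz -0.003 shift cm [ 0.62 -0.15  5.  ] F [ 1.1 -0.5  0.2] w 0.0399
```

Emit:
move_arm:
  rows:
    - [0.6,-0.1,2,0,0,0]
    - [0,0,2,0,0,0]
    - [0,0,1,0,0,0]
    - [0,0,0,0,0,0]
    - [0,0,0,0,0,0]

```text
t: 37.7
tool_pos: [0.5368, 0.3682, 0.0849]
tcp_rot: [[0.156, 0.988, 0.001], [0.988, -0.156, 0.001], [0.001, 0.001, -1.0]]
ft_force: [-0.1, -0.0, 0.8]
grip_width: 0.0401
grasp_force: 0.0
```

```bash
python3 - <<'E'
from h import *
plan([.536,.367,.084],-8.9)
E
```

```text
t 37.7 yaw now -9.0 turn wz -0.002 shift cm [-0.13 -0.06  0.09] F [-0.1 -0.   0.8] w 0.0401
```

Emit:
move_arm:
  rows:
    - [0,0,0,0,0,0]
    - [0,0,0,0,0,0]
    - [0,0,0,0,0,0]
    - [0,0,0,0,0,0]
    - [0,0,-1,0,0,0]
    - [0,0,-3,0,0,0]
    - [0,0,-4,0,0,0]
    - [0,0,-4,0,0,0]
    - [0,0,0,0,0,0]
    - [0,0,0,0,0,0]
  jaw: 0.5
  newtons: 50

```text
t: 38.7
tool_pos: [0.5357, 0.3683, 0.2041]
tcp_rot: [[0.155, 0.988, 0.0], [0.988, -0.155, 0.001], [0.001, 0.0, -1.0]]
ft_force: [0.2, 0.6, -4.6]
grip_width: 0.0133
grasp_force: 50.0
```

```bash
python3 - <<'E'
from h import *
plan(st(58,1.3,205),-5)
print(np.round(sensors.get_obs()["moment"],2))
E
```

```text
t 38.7 yaw now -8.9 turn wz -0.069 shift cm [-36.73   2.98  -0.09] F [ 0.2  0.6 -4.6] w 0.0133
[-0.08  0.12  0.  ]
```

Emit:
move_arm:
  rows:
    - [0,0,0,0,0,-0.069]
    - [-2.7,0.3,0,0,0,0]
    - [-4.3,0.3,0,0,0,0]
    - [-4.5,0.4,0,0,0,0]
    - [-4.5,0.4,0,0,0,0]
    - [-4.5,0.4,0,0,0,0]
    - [-4.5,0.4,0,0,0,0]
    - [-4.5,0.3,0,0,0,0]
    - [-4.0,0.3,0,0,0,0]
    - [-2.6,0.1,0,0,0,0]

```text
t: 39.7
tool_pos: [0.5312, 0.0022, 0.2014]
tcp_rot: [[0.09, 0.996, -0.005], [0.996, -0.09, -0.002], [-0.002, -0.005, -1.0]]
ft_force: [-0.2, -0.0, -4.0]
grip_width: 0.0133
grasp_force: 50.0
```

Emit:
move_arm:
  rows:
    - [-0.5,0,0,0,0,0]
    - [0,0,0,0,0,0]
    - [0,0,0,0,0,0]
    - [0,0,0,0,0,0]

```text
t: 40.1
tool_pos: [0.5327, 0.0029, 0.203]
tcp_rot: [[0.084, 0.996, -0.001], [0.996, -0.084, 0.0], [0.0, -0.001, -1.0]]
ft_force: [-1.1, 0.6, -4.8]
grip_width: 0.013
grasp_force: 50.0
```

```bash
python3 - <<'E'
from h import *
plan(st(58,1.3,155),-5)
o=sensors.get_obs();W=cloud(snapshot("wrist"))
z=o["tool_pos"][2]-.085
m=(np.hypot(*np.moveaxis(W[...,:2]-st(58,0,0)[:2],-1,0))<.16)&(abs(W[...,2]-z-.0215)<.005)
(cx,cy),(w,h),a=cv2.minAreaRect((W[m][:,:2]*1000).astype(np.float32));print("rim",m.sum(),inst(np.array([cx,cy])/1000),w,h,a)
E
```

```text
t 40.1 yaw now -4.8 turn wz 0.003 shift cm [-0.31  0.1   4.8 ] F [-1.1  0.6 -4.8] w 0.013
rim 8462 [56.54027986  3.23756959] 220.2733612060547 150.3740692138672 85.18404388427734
```

Emit:
move_arm:
  rows:
    - [-0.3,0.1,1.5,0,0,0.003]
    - [0,0,1.5,0,0,0]
    - [0,0,0.6,0,0,0]
    - [0,0,0,0,0,0]
    - [0,0,0,0,0,0]

```text
t: 40.65
tool_pos: [0.534, -0.0014, 0.168]
tcp_rot: [[0.089, 0.996, 0.0], [0.996, -0.089, 0.0], [0.0, 0.0, -1.0]]
ft_force: [-0.0, 0.1, -3.7]
grip_width: 0.0138
grasp_force: 50.0
```

```bash
python3 - <<'E'
from h import *
plan(st(58,1.3,155),-5)
o=sensors.get_obs();print(o["tcp_rot"][2]);W=cloud(snapshot("wrist"))
z=o["tool_pos"][2]-.085
m=(np.hypot(*np.moveaxis(W[...,:2]-st(58,0,0)[:2],-1,0))<.16)&(abs(W[...,2]-z-.0215)<.005)
(cx,cy),(w,h),a=cv2.minAreaRect((W[m][:,:2]*1000).astype(np.float32));print("rim",m.sum(),inst(np.array([cx,cy])/1000),w,h,a)
E
```

```text
t 40.65 yaw now -5.1 turn wz -0.002 shift cm [ 0.11 -0.07  1.3 ] F [-0.   0.1 -3.7] w 0.0138
[ 2.03698627e-04  4.14308406e-04 -9.99999893e-01]
rim 8461 [58.49499666 -1.0981349 ] 220.33639526367188 150.8431854248047 84.94503021240234
```

Good; fine-correct and lower gently.

Emit:
move_arm:
  rows:
    - [0.1,-0.05,0.4,0,0,0]
    - [0,0,0.4,0,0,0]
    - [0,0,0.3,0,0,0]
    - [0,0,0.1,0,0,0]
    - [0,0,0,0,0,0]
    - [0,0,0,0,0,0]

```text
t: 41.3
tool_pos: [0.5333, -0.0009, 0.1556]
tcp_rot: [[0.09, 0.996, 0.0], [0.996, -0.09, -0.0], [-0.0, 0.0, -1.0]]
ft_force: [0.0, 0.4, -4.6]
grip_width: 0.0139
grasp_force: 50.0
```

```bash
python3 - <<'E'
from h import *
plan(st(58,1.3,155),-5)
E
```

```text
t 41.3 yaw now -5.2 turn wz -0.003 shift cm [ 0.06 -0.    0.06] F [ 0.   0.4 -4.6] w 0.0139
```

Emit:
move_arm:
  rows:
    - [0.06,0,0.05,0,0,-0.003]
    - [0,0,0.05,0,0,0]
    - [0,0,0.05,0,0,0]
    - [0,0,0,0,0,0]

```text
t: 41.7
tool_pos: [0.5333, -0.0002, 0.154]
tcp_rot: [[0.087, 0.996, -0.0], [0.996, -0.087, 0.0], [0.0, -0.0, -1.0]]
ft_force: [-0.2, 0.3, -4.8]
grip_width: 0.0135
grasp_force: 50.0
```

```bash
python3 - <<'E'
from h import *
plan(st(58,1.3,155),-5)
E
```

```text
t 41.7 yaw now -5.0 turn wz 0.0 shift cm [-0.    0.01 -0.1 ] F [-0.2  0.3 -4.8] w 0.0135
```

Not yet in contact; lower further.

Emit:
move_arm:
  rows:
    - [0,0,0.05,0,0,0]
    - [0,0,0.05,0,0,0]
    - [0,0,0,0,0,0]

```text
t: 42.0
tool_pos: [0.5334, -0.0003, 0.1539]
tcp_rot: [[0.087, 0.996, 0.0], [0.996, -0.087, 0.0], [0.0, 0.0, -1.0]]
ft_force: [-3.4, 1.2, 4.7]
grip_width: 0.0136
grasp_force: 50.0
```

```bash
python3 - <<'E'
from h import *
plan(st(58,1.3,155),-5)
E
```

```text
t 42.0 yaw now -5.0 turn wz 0.0 shift cm [-0.   -0.   -0.11] F [-3.4  1.2  4.7] w 0.0136
```

Contact. Release gently and rise.

Emit:
move_arm:
  rows:
    - [0,0,-0.05,0,0,0]
    - [0,0,0,0,0,0]
    - [0,0,0,0,0,0]
    - [0,0,0,0,0,0]
    - [0,0,0,0,0,0]
    - [0,0,-1,0,0,0]
    - [0,0,-3,0,0,0]
    - [0,0,-4,0,0,0]
    - [0,0,-4,0,0,0]
    - [0,0,0,0,0,0]
  jaw: 4

```text
t: 43.0
tool_pos: [0.5365, -0.0003, 0.2798]
tcp_rot: [[0.087, 0.996, 0.01], [0.996, -0.087, 0.002], [0.003, 0.01, -1.0]]
ft_force: [0.7, 0.6, 0.7]
grip_width: 0.0399
grasp_force: 0.0
```

```bash
python3 - <<'E'
from h import *
o=sensors.get_obs();print(o["t"],o["tool_pos"],o["grip_width"])
s=snapshot("wrist");W=cloud(s)
m=(np.hypot(*np.moveaxis(W[...,:2]-st(58,0,0)[:2],-1,0))<.16)&(abs(W[...,2]-.0915)<.005)
(cx,cy),(w,h),a=cv2.minAreaRect((W[m][:,:2]*1000).astype(np.float32));print("rim",m.sum(),inst(np.array([cx,cy])/1000),w,h,a)
P=W[m];A=np.c_[P[:,:2]-P[:,:2].mean(0),np.ones(len(P))];print(np.linalg.lstsq(A,P[:,2],rcond=None)[0])
s=snapshot("scene");save(s,"sc2.png")
E
```

```text
43.0 [ 5.36473810e-01 -3.11833733e-04  2.79821892e-01] 0.039878603135566855
rim 3713 [58.10092834  0.5495634 ] 219.32049560546875 150.72218322753906 84.8670883178711
[0.00081004 0.00265019 0.09211148]
```

View pics/sc2.png

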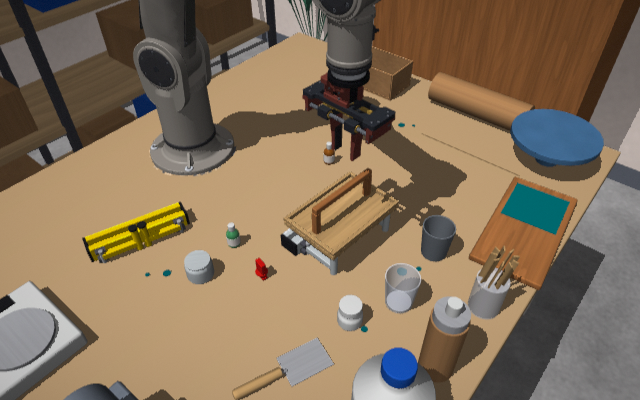

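The tray sits level on the stand (px ~340,215), centred to under 1 mm; everything else is in place and the gripper is clear.

```bash
python3 -c "
from h import *
print(order.hand_in())"
```

```text
the job is handed in; nothing more can be done
None
```

I swung both legs out to their stops, locked all three rests (no fourth was on the table) in the rail about 70 mm apart and square to it, and laid the tray level and centred to within about 1 mm by camera; the job is handed in, and the other things on the table were left alone.

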